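# Sort returned milling tools into the colour-coded trays

## Robot

A 6-joint arm with a two-finger parallel gripper is mounted at the origin on the work surface. World frame = base frame: x ahead of the robot, y to its left, z up, the work surface at z = 0. Lengths are in m, angles in degrees, forces in N, time in s.
With the tool pointing down it reaches from about 0.4 to 0.825 m from the base axis. Payload 7 kg.
Tool frame: the origin (TCP) lies at the very end of the fingers, on their centre line; the grasp point (between the pads) lies 19 mm behind it (r.grasp_offset is the z of the grasp point in the tool frame, in m); z points along the fingers, y is the direction in which the jaws open and shut (so a half turn about z gives the same grasp; the last joint's range is limited). The gripper opens to 88 mm and grips with 3 to 60 N. Pads are 19 mm wide; open, the fingers measure 130 mm over their backs; the gripper's body (78 mm by 193 mm) begins 47 mm behind the grasp point.
Start: joints at [-54.311, 20.546, 0.682, 0, -70.136, -16.507], TCP at [0.222, -0.638, 0.201] pointing down, gripper open.
Joint ranges: [-176.03, 176.03], [-82.01, 121.73], [-58.28, 71.71], [-173.87, 95.51], [-174.79, -0.11], [-173.66, 173.66]. Speed limits (degrees/s): [136.94, 136.94, 172.46, 180, 180, 180].

## Interface

Orientations are given as [roll, pitch, yaw] about the fixed x, y, z axes, in that order (R = Rz(yaw) Ry(pitch) Rx(roll)).
In Python, from plant import r gives the robot as it stands.
- The arm moves only by the tool carry_out, never from a script. Its argument "plan" is a list of rows, each a list of 6 numbers: the shift along the world's x, y, z in m, then the turn, a rotation vector about the world's x, y, z in rad. In form: [[tx, ty, tz, wx, wy, wz], ...]. A call has 1 to 12 rows; each row shifts and turns the pose as measured when the row begins; what a row does not reach is not made up. A row lasts 1/12 s, in which the tool goes at most 41.7 mm and 7.16 degrees, less where a joint would pass 70% of its speed; a pose out of reach is approached as far as the arm can. A call with a gripper value outside its range is refused whole. "fingers" is the closure, from -1 (fully open) to 1 (shut), set as the call begins (left out, the last holds). The fingers move at their own pace and stop on an object; "force" is the grip in N (left out, the last holds). Time passes only in rows, so rows that do not move let the fingers close. It gives the time, the measured TCP pose, the force and the opening at its end, in the units of the state.
- r.get_state(): the state, without advancing time (a new reading comes with each control period).
- r.capture(name): name is "side" or "top"; returns the picture (384x512x3 uint8, red, green, blue); there is no depth.
- r.camera_model(name): a dict with "fov_y" (degrees; the focal length in pixels is half the picture's height over the tangent of half this angle, whatever the lens; pixels are square), "cx", "cy" (the principal point, pixels), "k1" (the pictures are not rectified: a ray, as slopes to the right and down, at radius r is drawn at 1 + k1 r^2 times it, then the intrinsics apply), "R" (3x3) and "t" (3): a world point X has camera coordinates R X + t. Camera axes: x right, y down, z forward; pixel columns grow to the right and rows downward; lengths in m; the calibration is good to about 2 mm. A picture is of the moment at which its call begins. camera_model takes no time and is no camera call.
- r.close_job(): hands the job in, once; it reports no verdict.
The state is a dict: "time_s": time; "joints": joint angles; "qd": joint speeds; "joint_torque": joint torques, N m; "tcp_pos": TCP position; "eef_rot": TCP orientation; "contact_force": force on the tool from outside, world axes, zero at the start; "moment": the same for the moment, N m; "gripper_width": finger opening in m.
Only numpy, scipy, OpenCV 4.12 (cv2) and the standard library are available. Lean on these libraries where they do the work, as an engineer would, in place of code of your own. Each camera call takes 0.05 s, during which the arm holds its last target.

## Task

Sort the machine tools that came back from the shop floor: both silver collets go in the red tray, both dark shell-mill cutters in the blue tray, and the end mill in its orange case in the grey tray. Set each one down on the tray's floor without dropping or throwing it, the collets and cutters standing upright as they stand now and the case lying flat. Leave the tool holder and the spanner undisturbed.

Things in the scene. Friction and masses are not known exactly. Their poses are not given: they have to be found in the camera images.
- collet_a: bright silver spring collet, standing on its small end: a steel plug 46 mm tall with thin dark radial slots and a small dark bore on its top. It is a cone from 31 mm diameter at the foot to 40 mm at 22 mm up, a straight 40 mm diameter from 22 to 42 mm up (grip here), then chamfered to 34 mm at the top. About 0.2 kg. Origin: centre of the foot, z up along its axis. One of two alike.
- collet_b: bright silver spring collet, standing on its small end: a steel plug 46 mm tall with thin dark radial slots and a small dark bore on its top. It is a cone from 31 mm diameter at the foot to 40 mm at 22 mm up, a straight 40 mm diameter from 22 to 42 mm up (grip here), then chamfered to 34 mm at the top. About 0.2 kg. Origin: centre of the foot, z up along its axis. One of two alike.
- mill_a: dark steel shell-mill cutter, standing on its cutting face: 40 mm tall; a disc of 50 mm diameter in the lowest 14 mm with five yellow inserts round its rim (they stand out 2 mm), then a plain round hub of 41 mm diameter from 14 to 40 mm up (grip here), with a black slot across the top. About 0.3 kg. Origin: centre of the underside, z up along its axis. One of two alike.
- mill_b: dark steel shell-mill cutter, standing on its cutting face: 40 mm tall; a disc of 50 mm diameter in the lowest 14 mm with five yellow inserts round its rim (they stand out 2 mm), then a plain round hub of 41 mm diameter from 14 to 40 mm up (grip here), with a black slot across the top. About 0.3 kg. Origin: centre of the underside, z up along its axis. One of two alike.
- endmill_case: end mill in its square plastic case, lying flat on the bench: a bar 95 mm long (its x), 24 by 24 mm across, orange with a 20 mm white cap at the +x end. About 0.12 kg. Origin: the centre of the bar, 12 mm above what it lies on.
- tray_red: red low open sorting tray, fixed to the bench, 120 mm (its x) by 160 mm (its y) outside, 30 mm tall, walls 4 mm, floor 4 mm thick, so 112 by 152 mm inside with nothing in it. Origin: centre of its underside on the bench; z up. It may be turned up to 20 degrees from the bench's axes.
- tray_blue: blue low open sorting tray, fixed to the bench, 120 mm (its x) by 160 mm (its y) outside, 30 mm tall, walls 4 mm, floor 4 mm thick, so 112 by 152 mm inside with nothing in it. Origin: centre of its underside on the bench; z up. It may be turned up to 20 degrees from the bench's axes.
- tray_grey: grey low open sorting tray, fixed to the bench, 120 mm (its x) by 160 mm (its y) outside, 30 mm tall, walls 4 mm, floor 4 mm thick, so 112 by 152 mm inside with nothing in it. Origin: centre of its underside on the bench; z up. It may be turned up to 20 degrees from the bench's axes.
- holder: bystander: a loose machine tool holder standing beyond the gap between two trays, dark steel, 46 mm diameter flange, bright taper and brass stud at the top, 99 mm tall, 0.6 kg. Origin: centre of its underside. Leave it alone.
- spanner: bystander: a loose steel spanner 180 mm long lying flat on the bench in the gap between two trays, pointing away from the robot. Origin: the middle of its underside. Leave it alone.
There are look-alikes about, which are no part of the job. Of the things that look like the endmill_case, the smaller one is meant. Leave any pink look-alike of the collet_a alone.

How it is judged (in metres and radians):
At the end, for the whole second after the job is handed in: Collets in the red tray, mills in the blue, case in the grey (origins within 54 mm of its centre along x, 74 mm along y); collets and mills upright within 0.15 rad, feet under 10 mm above the bench, case centre under 21 mm; all released, slower than 0.02 m/s (x of collet_a in the frame of tray_red between -0.054 and 0.054 m and y of collet_a in the frame of tray_red between -0.074 and 0.074 m and z of each of collet_a, collet_b in the frame of tray_red below 0.01 m and angle between each of collet_a, collet_b, mill_a, mill_b's own z axis and vertical below 0.15 rad and linear speed of each of collet_a, collet_b, mill_a, mill_b, endmill_case below 0.02 m/s and contact force between each of collet_a, collet_b, mill_a, mill_b, endmill_case and the fingers below 0.05 N and x of collet_b in the frame of tray_red between -0.054 and 0.054 m and y of collet_b in the frame of tray_red between -0.074 and 0.074 m and x of mill_a in the frame of tray_blue between -0.054 and 0.054 m and y of mill_a in the frame of tray_blue between -0.074 and 0.074 m and z of each of mill_a, mill_b in the frame of tray_blue below 0.01 m and x of mill_b in the frame of tray_blue between -0.054 and 0.054 m and y of mill_b in the frame of tray_blue between -0.074 and 0.074 m and x of endmill_case in the frame of tray_grey between -0.054 and 0.054 m and y of endmill_case in the frame of tray_grey between -0.074 and 0.074 m and z of endmill_case in the frame of tray_grey below 0.021 m); the robot touches nothing.
It fails at once if a collet, shell mill or the case is dropped or thrown (moves faster than 0.7 m/s out of the fingers) ((linear speed of collet_a above 0.7 m/s and contact force between collet_a and the fingers below 0.01 N) or (linear speed of collet_b above 0.7 m/s and contact force between collet_b and the fingers below 0.01 N) or (linear speed of mill_a above 0.7 m/s and contact force between mill_a and the fingers below 0.01 N) or (linear speed of mill_b above 0.7 m/s and contact force between mill_b and the fingers below 0.01 N) or (linear speed of endmill_case above 0.7 m/s and contact force between endmill_case and the fingers below 0.01 N)).
It fails at once if the tool holder is moved by more than 15 mm (distance of holder from where it was at the start of the episode above 0.015 m).
It fails at once if the spanner is moved by more than 15 mm (distance of spanner from where it was at the start of the episode above 0.015 m).
It fails at once if the tool holder is tipped (angle between holder's own z axis and vertical above 0.3 rad).
It also fails if it takes over 128 s, if anything falls off the work surface, if the arm or the gripper's body presses on something with over 40 N, if the wrist force passes 120 N, or if a joint passes its speed limit or range.

## Working session

There is one attempt and no reset: what is moved stays moved. The work goes in short steps, Python scripts to look and compute and a tool call to move; the robot and the scene stay as the last step left them, time stands still between calls to the robot, and variables do not carry over. Pictures are saved under pics/ and viewed, and the job is handed in when it is done.

Besides the shell and the picture viewer there is one more tool, called after ">>>" as name([rows], argument=value, ...), one row to a line, values as JSON. carry_out: Moves the arm, as the interface text tells. Its arguments: {"type":"object","properties":{"plan":{"type":"array"},"fingers":{"type":"number"},"force":{"type":"number"}},"required":["plan"]}

```bash
ls; mkdir -p pics; python3 - <<'E'
from plant import r
import cv2
for n in("top","side"):
    im=r.capture(n); cv2.imwrite(f"pics/{n}0.png",im[:,:,::-1])
    print(n,r.camera_model(n))
print(r.get_state(), r.grasp_offset)
E
```

```text
pics
top {'fov_y': 52.23885105068828, 'cx': 256.80326334080894, 'cy': 192.64150346805008, 'k1': 0.00611684289176984, 'R': array([[ 0.00533491, -0.9999834 , -0.00217757],
       [-0.99365966, -0.0050566 , -0.11231612],
       [ 0.11230325,  0.00276296, -0.99367014]]), 't': array([0.01106469, 0.48146727, 1.11009751])}
side {'fov_y': 57.726296893552075, 'cx': 254.4301800359326, 'cy': 191.3411248228869, 'k1': -0.02635070774232015, 'R': array([[-0.91807138, -0.39618446,  0.01352061],
       [-0.25558044,  0.56549124, -0.78415451],
       [ 0.30302405, -0.72336542, -0.62041832]]), 't': array([0.47290142, 0.17145027, 0.70109105])}
{'time_s': 0.1, 'joints': array([-5.43117215e+01,  2.05876937e+01,  6.40546769e-01, -1.72265323e-02,
       -7.01354682e+01, -1.65060815e+01]), 'qd': array([ 0.05186359, -0.16445492,  0.12167547, -0.05181839,  0.05709111,
        0.0111364 ]), 'joint_torque': array([-2.29814890e-03, -5.84161198e+01,  2.93753242e+01,  7.01544151e+00,
        1.02985388e-02, -5.28675787e-05]), 'tcp_pos': array([ 0.22159997, -0.63710293,  0.20002549]), 'eef_rot': array([ 1.79916188e+02, -7.94686743e-03, -1.60823662e+02]), 'contact_force': array([-0.62393453, -0.18517557,  0.1265194 ]), 'moment': array([-0.02799491, -0.05115157, -0.01802542]), 'gripper_width': 0.08785311672389509} -0.0188
```

View pics/top0.png

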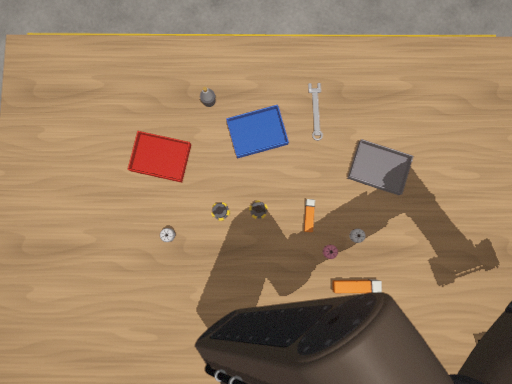

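View pics/side0.png

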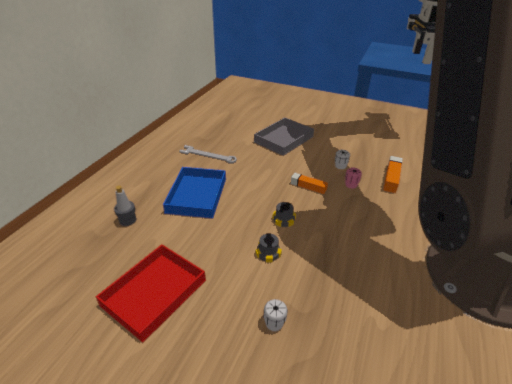

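Candidates in the top view:
- **Collets:** silver at (167,235) and (358,236). The pink look-alike is at (330,252).
- **Mills:** (220,211) and (259,209).
- **Cases:** (310,215) is the smaller one, (357,287) the larger one.

The end of the arm may hide part of the large case, so I'll check with crops and measurements.

```bash
cat > h.py <<'E'
import numpy as np, cv2
from plant import r
def cam(n):
    m=r.camera_model(n); f=192/np.tan(np.radians(m["fov_y"]/2))
    K=np.array([[f,0,m["cx"]],[0,f,m["cy"]],[0,0,1]]); return m,K
def ray(n,uv):
    m,K=cam(n); p=cv2.undistortPoints(np.array(uv,float).reshape(-1,1,2),K,np.array([m["k1"],0,0,0])).reshape(-1,2)
    d=np.c_[p,np.ones(len(p))]@m["R"]; return -m["R"].T@m["t"],d
def onz(n,uv,z):
    c,d=ray(n,uv); s=(z-c[2])/d[:,2]; return c+s[:,None]*d
def proj(n,X):
    m,K=cam(n); p,_=cv2.projectPoints(np.array(X,float).reshape(-1,3),cv2.Rodrigues(m["R"])[0],m["t"],K,np.array([m["k1"],0,0,0,0.])); return p.reshape(-1,2)
def both(ut,us):
    c1,d1=ray("top",ut);c2,d2=ray("side",us); out=[]
    for a,b in zip(d1,d2):
        s=np.linalg.lstsq(np.c_[a,-b],c2-c1,rcond=None)[0]; p=c1+s[0]*a;q=c2+s[1]*b
        out.append(np.r_[(p+q)/2,np.linalg.norm(p-q)])
    return np.array(out)
E
python3 - <<'E'
import cv2,numpy as np
t=cv2.imread("pics/top0.png");s=cv2.imread("pics/side0.png")
a=cv2.resize(t[190:310,140:400],None,fx=3,fy=3,interpolation=cv2.INTER_CUBIC)
cv2.imwrite("pics/ct.png",a)
b=cv2.resize(s[140:340,240:420],None,fx=3,fy=3,interpolation=cv2.INTER_CUBIC)
cv2.imwrite("pics/cs.png",b)
from h import *
for im,n in((t,"top"),(s,"side")):
    hsv=cv2.cvtColor(im,cv2.COLOR_BGR2HSV)
    print(n)
    for name,lo,hi,mn in (("red",(0,180,70),(6,255,255),300),("blue",(105,150,50),(125,255,255),300),("orange",(7,215,90),(18,255,255),60),("yellow",(22,170,90),(32,255,255),3)):
        m=cv2.inRange(hsv,lo,hi); cs,_=cv2.findContours(m,cv2.RETR_EXTERNAL,cv2.CHAIN_APPROX_NONE)
        for c in cs:
            if cv2.contourArea(c)>=mn:
                print(name,cv2.contourArea(c),cv2.minAreaRect(c), cv2.boxPoints(cv2.minAreaRect(c)).round(1).tolist())
E
```

```text
top
red 2141.5 ((159.30453491210938, 156.16012573242188), (55.80419158935547, 40.77827835083008), 12.804265022277832) [[127.5999984741211, 169.89999389648438], [136.60000610351562, 130.10000610351562], [191.0, 142.5], [182.0, 182.1999969482422]]
blue 1788.0 ((257.24066162109375, 131.40249633789062), (39.55121612548828, 53.0785026550293), 75.0685806274414) [[226.5, 119.0999984741211], [277.79998779296875, 105.5], [288.0, 143.6999969482422], [236.6999969482422, 157.3000030517578]]
yellow 3.5 ((221.0, 218.5), (1.0, 4.0), 90.0) [[219.0, 218.0], [223.0, 218.0], [223.0, 219.0], [219.0, 219.0]]
yellow 3.0 ((253.9615020751953, 216.3076629638672), (3.605551242828369, 1.6641007661819458), 33.690067291259766) [[252.0, 216.0], [252.89999389648438, 214.60000610351562], [255.89999389648438, 216.60000610351562], [255.0, 218.0]]
yellow 5.5 ((228.0, 212.5), (3.0, 2.0), 90.0) [[227.0, 211.0], [229.0, 211.0], [229.0, 214.0], [227.0, 214.0]]
yellow 97.0 ((275.49896240234375, 34.739219665527344), (439.0002136230469, 1.3792973756790161), 0.2469630390405655) [[56.0, 34.5], [56.0, 33.099998474121094], [495.
[... 1578 characters left out ...]
, [281.70001220703125, 248.89999389648438], [279.29998779296875, 256.1000061035156]]
yellow 17.0 ((290.8000183105469, 221.9000244140625), (4.743415832519531, 5.375871658325195), 71.56504821777344) [[287.5, 220.5], [292.6000061035156, 218.8000030517578], [294.1000061035156, 223.3000030517578], [289.0, 225.0]]
yellow 24.0 ((277.70001220703125, 222.10003662109375), (6.7082037925720215, 4.919349670410156), 26.56505012512207) [[273.6000061035156, 222.8000030517578], [275.79998779296875, 218.39999389648438], [281.79998779296875, 221.39999389648438], [279.6000061035156, 225.8000030517578]]
yellow 7.0 ((274.0, 213.0), (4.0, 2.0), 90.0) [[273.0, 211.0], [275.0, 211.0], [275.0, 215.0], [273.0, 215.0]]
```

View pics/ct.png

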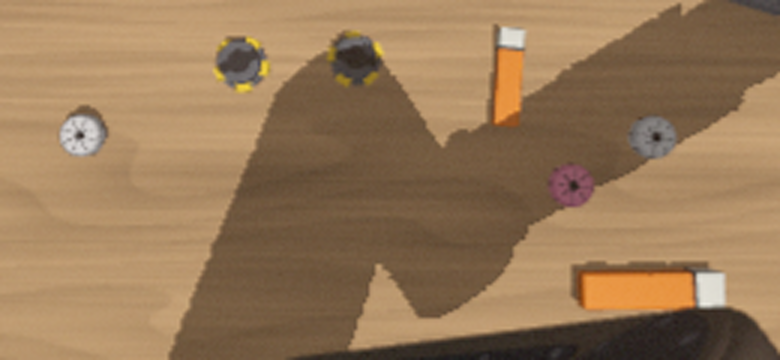

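View pics/cs.png

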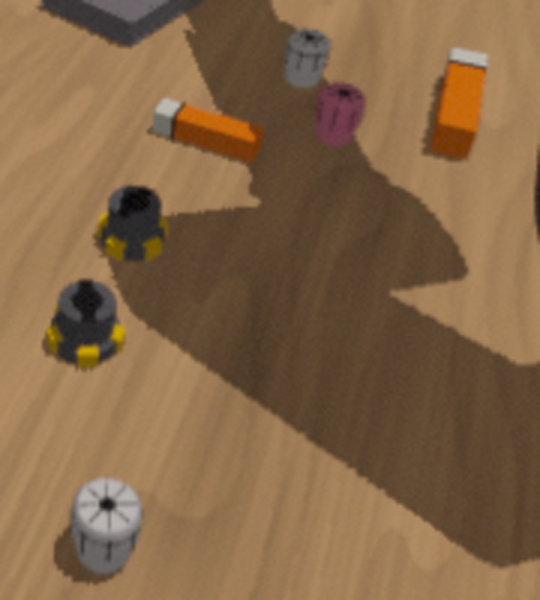

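```bash
python3 - <<'E'
from h import *
np.set_printoptions(precision=4,suppress=True)
T=lambda L:[(140+(x+.5)/3-.5,190+(y+.5)/3-.5) for x,y in L]
S=lambda L:[(240+(x+.5)/3-.5,140+(y+.5)/3-.5) for x,y in L]
ut=T([(81,135),(656,137),(573,186),(240,62),(356,57)]);us=S([(108,505),(310,37),(344,92),(87,300),(134,200)])
print(both(ut,us))
print(onz("top",ut[:3],.046),onz("top",ut[3:],.040));print(onz("side",us[:3],.046),onz("side",us[3:],.040))
print("case",onz("top",T([(498,26),(525,30),(520,126),(493,123)]),.024), onz("top",T([(582,270),(725,270),(725,308),(582,310)]),.03))
print("cam",ray("top",[(0,0)])[0])
t=cv2.imread("pics/top0.png")
for n,q in (("red",[[127.6,169.9],[136.6,130.1],[191,142.5],[182,182.2]]),("blue",[[226.5,119.1],[277.8,105.5],[288,143.7],[236.7,157.3]]),("grey",[[360,140],[411,156],[400,195],[348,179]]),("sp",[[315,84],[318,138]]),("holder",[[208,97]])):
    print(n,onz("top",q,.03 if n not in("sp","holder") else .0))
a=cv2.resize(t[75:205,120:420],None,fx=2.6,fy=2.6,interpolation=cv2.INTER_CUBIC)
cv2.imwrite("pics/cu.png",a)
E
```

```text
[[ 0.3596  0.2684  0.042   0.0019]
 [ 0.3606 -0.2733  0.0453  0.002 ]
 [ 0.3144 -0.1946  0.0458  0.0015]
 [ 0.4302  0.12    0.0369  0.0029]
 [ 0.4353  0.0092  0.0391  0.0027]]
[[ 0.3586  0.2672  0.046 ]
 [ 0.3597 -0.2732  0.046 ]
 [ 0.3137 -0.1946  0.046 ]] [[0.4285 0.1194 0.04  ]
 [0.4339 0.0089 0.04  ]]
[[ 0.3598  0.271   0.046 ]
 [ 0.3615 -0.2719  0.046 ]
 [ 0.3151 -0.1941  0.046 ]] [[0.4306 0.1231 0.04  ]
 [0.4363 0.0104 0.04  ]]
case [[ 0.4658 -0.1285  0.024 ]
 [ 0.4621 -0.1546  0.024 ]
 [ 0.3695 -0.1488  0.024 ]
 [ 0.3723 -0.1229  0.024 ]] [[ 0.2349 -0.2047  0.03  ]
 [ 0.2358 -0.3391  0.03  ]
 [ 0.2008 -0.338   0.03  ]
 [ 0.1981 -0.2041  0.03  ]]
cam [0.3537 0.0104 1.1572]
red [[0.5459 0.3907 0.03  ]
 [0.6649 0.3691 0.03  ]
 [0.6284 0.2078 0.03  ]
 [0.5105 0.2311 0.03  ]]
blue [[ 0.6996  0.1044  0.03  ]
 [ 0.7419 -0.0474  0.03  ]
 [ 0.6262 -0.0773  0.03  ]
 [ 0.5849  0.073   0.03  ]]
grey [[ 0.6383 -0.2888  0.03  ]
 [ 0.5911 -0.4365  0.03  ]
 [ 0.4763 -0.4003  0.03  ]
 [ 0.5223 -0.2512  0.03  ]]
sp [[ 0.8207 -0.1631  0.    ]
 [ 0.6515 -0.1703  0.    ]]
holder [[0.778  0.1644 0.    ]]
```

View pics/cu.png

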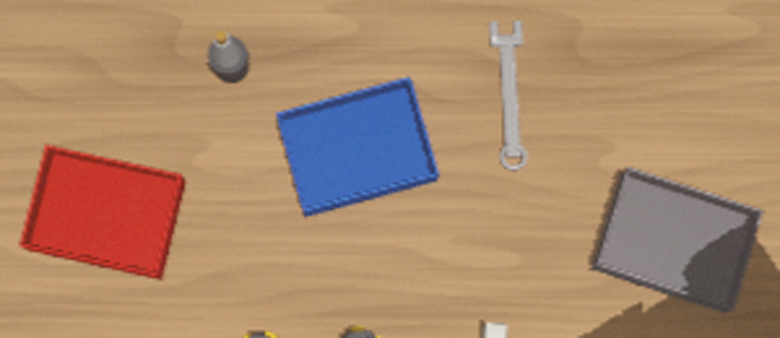

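The crops confirm the choice: silver collets at (167,235) and (358,236), pink one left alone, small case at (310,215). I'll start with the collet at (0.361,-0.273).

>>> carry_out([
  [0.0116, 0.0304, -0.004, 0, 0, 0.086],
  [0.0116, 0.0304, -0.004, 0, 0, 0.086],
  [0.0116, 0.0304, -0.004, 0, 0, 0.086],
  [0.0116, 0.0304, -0.004, 0, 0, 0.086],
  [0.0116, 0.0304, -0.004, 0, 0, 0.086],
  [0.0116, 0.0304, -0.004, 0, 0, 0.086],
  [0.0116, 0.0304, -0.004, 0, 0, 0.086],
  [0.0116, 0.0304, -0.004, 0, 0, 0.086],
  [0.0116, 0.0304, -0.004, 0, 0, 0.086],
  [0.0116, 0.0304, -0.004, 0, 0, 0.086],
  [0.0116, 0.0304, -0.004, 0, 0, 0.086],
  [0.0116, 0.0304, -0.004, 0, 0, 0.086],
], fingers=-1, force=25)

```text
time_s: 1.1
tcp_pos: [0.3584, -0.2595, 0.1438]
eef_rot: [179.5, -0.0, -99.6]
contact_force: [0.7, -0.3, -0.3]
gripper_width: 0.0875
```

>>> carry_out([
  [0.0022, -0.0131, 0, -0.0017, -0.0085, -0.037],
  [0, 0, -0.03, 0, 0, 0],
  [0, 0, -0.025, 0, 0, 0],
  [0, 0, -0.02, 0, 0, 0],
  [0, 0, 0, 0, 0, 0],
  [0, 0, 0, 0, 0, 0],
])

```text
time_s: 1.6
tcp_pos: [0.3656, -0.2635, 0.0673]
eef_rot: [-179.8, -0.0, -100.4]
contact_force: [0.5, -0.3, 1.1]
gripper_width: 0.0879
```

>>> carry_out([
  [-0.005, -0.0091, 0, 0, 0, -0.02],
  [0, 0, 0, 0, 0, 0],
  [0, 0, 0, 0, 0, 0],
])

```text
time_s: 1.85
tcp_pos: [0.361, -0.274, 0.0696]
eef_rot: [-179.7, -0.0, -101.6]
contact_force: [-0.1, -0.6, 0.3]
gripper_width: 0.0873
```

```bash
python3 - <<'E'
from h import *
s=r.get_state();print(s["tcp_pos"],s["eef_rot"])
for n in("top","side"):
    cv2.imwrite(f"pics/{n}1.png",r.capture(n)[:,:,::-1])
s=cv2.imread("pics/side1.png");cv2.imwrite("pics/s1c.png",cv2.resize(s[80:230,260:460],None,fx=3,fy=3))
E
```

```text
[ 0.36095846 -0.2740075   0.06957075] [-1.79701578e+02 -4.67009934e-02 -1.01620919e+02]
```

View pics/s1c.png

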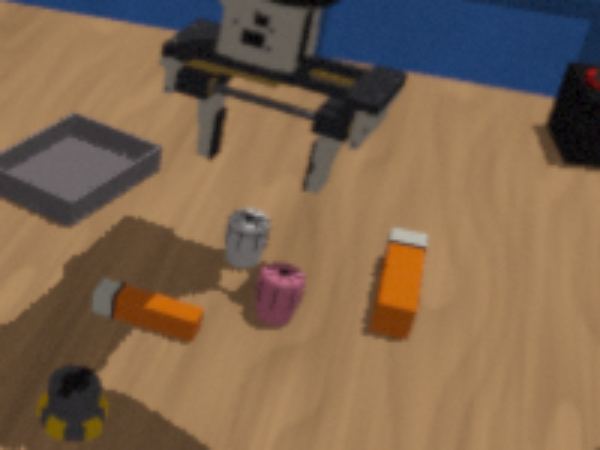

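The crop shows the open fingers straddling the silver collet, with the pink one outside the fingers. Going down.

>>> carry_out([
  [0, 0.001, -0.02, 0, 0, 0],
  [0, 0, -0.018, 0, 0, 0],
  [0, 0, -0.012, 0, 0, 0],
  [0, 0, 0, 0, 0, 0],
  [0, 0, 0, 0, 0, 0],
])

```text
time_s: 2.37
tcp_pos: [0.3643, -0.2744, 0.0221]
eef_rot: [-179.1, -0.1, -101.7]
contact_force: [0.1, -0.1, 1.1]
gripper_width: 0.088
```

>>> carry_out([
  [-0.003, 0.0015, -0.008, 0.003, 0.0154, 0],
  [0, 0, 0, 0, 0, 0],
  [0, 0, 0, 0, 0, 0],
])

```text
time_s: 2.62
tcp_pos: [0.3624, -0.2733, 0.0155]
eef_rot: [-180.0, -0.1, -101.6]
contact_force: [0.5, -0.1, 0.0]
gripper_width: 0.0876
```

Good. Closing.

>>> carry_out([
  [0, 0, 0, 0, 0, 0],
  [0, 0, 0, 0, 0, 0],
  [0, 0, 0, 0, 0, 0],
  [0, 0, 0, 0, 0, 0],
  [0, 0, 0, 0, 0, 0],
  [0, 0, 0, 0, 0, 0],
], fingers=1, force=25)

```text
time_s: 3.12
tcp_pos: [0.3637, -0.2735, 0.0171]
eef_rot: [-179.8, -0.1, -101.6]
contact_force: [-0.2, 0.6, 0.0]
gripper_width: 0.0532
```

>>> carry_out([
  [0, 0, 0, 0, 0, 0],
  [0, 0, 0, 0, 0, 0],
  [0, 0, 0, 0, 0, 0],
  [0, 0, 0, 0, 0, 0],
  [0, 0, 0, 0, 0, 0],
  [0, 0, 0, 0, 0, 0],
])

```text
time_s: 3.62
tcp_pos: [0.3628, -0.2734, 0.0173]
eef_rot: [-179.9, -0.1, -101.6]
contact_force: [-1.1, 0.9, 1.2]
gripper_width: 0.0354
```

```bash
cat > snap.py <<'E'
import sys
from h import *
n,name,x0,y0,x1,y1=sys.argv[1],sys.argv[2],*map(int,sys.argv[3:7])
im=r.capture(n)[:,:,::-1]; cv2.imwrite(f"pics/{name}_full.png",im)
c=im[y0:y1,x0:x1]; k=min(780/c.shape[1],580/c.shape[0]); cv2.imwrite(f"pics/{name}.png",cv2.resize(c,None,fx=k,fy=k,interpolation=cv2.INTER_CUBIC))
s=r.get_state();print(s["time_s"],s["tcp_pos"].round(4),s["eef_rot"].round(1),s["gripper_width"],s["contact_force"].round(1), 'scale',k)
E
python3 snap.py side g1 280 80 430 220
```

```text
3.6667 [ 0.3628 -0.2734  0.0173] [-1.799e+02 -1.000e-01 -1.016e+02] 0.03533430018011977 [-0.4  0.3  2.4] scale 4.142857142857143
```

View pics/g1.png

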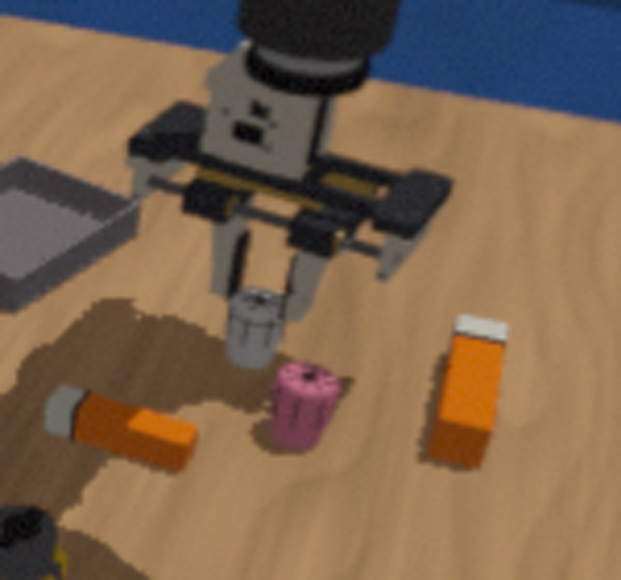

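```bash
python3 - <<'E'
from h import *
np.set_printoptions(precision=4,suppress=True)
print(proj("side",[[.3628,-.2734,.0173],[.3606,-.2726,0],[.3606,-.2726,.046]]))
print(onz("side",[[344.7,153.7]],.0173))
print(proj("top",[[.3628,-.2734,.0173],[.3606,-.2726,.046]]))
s=r.get_state();print(s["joints"],s["joint_torque"])
E
python3 snap.py top g1t 300 190 450 300
```

```text
[[340.9567 160.1811]
 [340.6555 165.5041]
 [343.3635 151.951 ]]
[[ 0.3602 -0.3128  0.0173]]
[[355.8283 234.2792]
 [358.0998 234.9953]]
[-11.9031  12.0857 -40.1449   0.2092 -37.6316   0.1101] [  0.0511 -35.6401  19.2584   4.5321   0.4152   0.0069]
3.7167 [ 0.3628 -0.2734  0.0173] [-1.799e+02 -1.000e-01 -1.016e+02] 0.03521423585729147 [-1.3  0.9  1.2] scale 5.2
```

View pics/g1t.png

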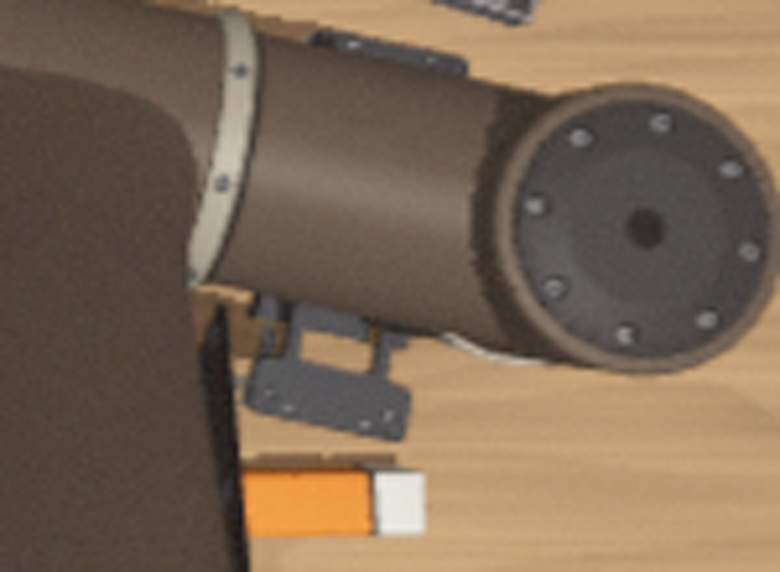

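```bash
python3 - <<'E'
from h import *
np.set_printoptions(precision=1,suppress=True)
s=r.get_state();t=s["tcp_pos"]
d=np.array([np.cos(np.radians(-11.6)),np.sin(np.radians(-11.6)),0])
P=[t+k*d for k in(-.039,-.018,.018,.039)]
print((proj("side",P)-[280,80])*4.143)
im=cv2.imread("pics/g1_full.png");p=im[135:185,315:375];cv2.imwrite("pics/z.png",cv2.resize(p,None,fx=11,fy=11,interpolation=cv2.INTER_CUBIC))
E
```

```text
[[305.6 350.8]
 [276.8 340.7]
 [228.6 323.8]
 [201.2 314.2]]
```

View pics/z.png

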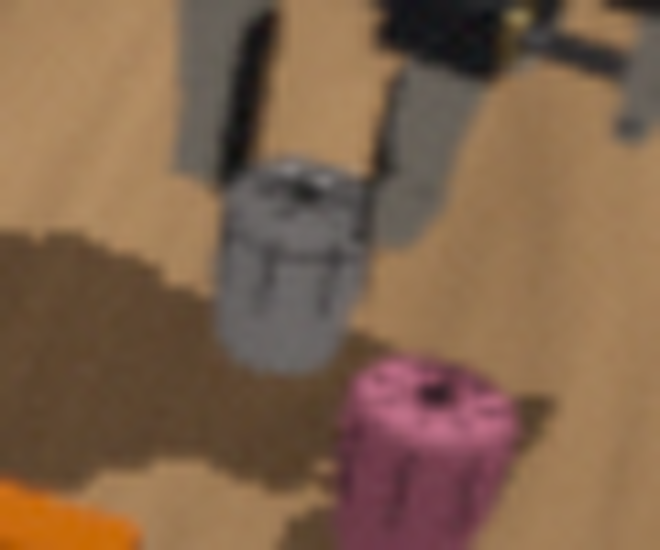

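The width (35 mm) and the picture don't agree with the reported pose: the fingers look about 15-20 mm off (too high, or too far in -y). I'll open, move clear and work out the offset.

>>> carry_out([
  [0, 0, 0, 0, 0, 0],
  [0, 0, 0, 0, 0, 0],
  [0, 0, 0, 0, 0, 0],
  [0, 0, 0, 0, 0, 0],
  [0, 0, 0, 0, 0, 0],
  [0, 0, 0, 0, 0, 0],
  [0, 0, 0, 0, 0, 0],
  [0, 0, 0, 0, 0, 0],
], fingers=-1)

```text
time_s: 4.38
tcp_pos: [0.3635, -0.2735, 0.0171]
eef_rot: [-179.8, -0.1, -101.6]
contact_force: [0.7, -0.7, 0.5]
gripper_width: 0.083
```

>>> carry_out([
  [0, 0, -0.006, 0, 0, 0],
  [0, 0, 0, 0, 0, 0],
  [0, 0, 0, 0, 0, 0],
])

```text
time_s: 4.63
tcp_pos: [0.3636, -0.2735, 0.0104]
eef_rot: [-179.8, -0.1, -101.6]
contact_force: [-0.5, -0.8, 0.3]
gripper_width: 0.0874
```

```bash
python3 snap.py side g2 300 110 390 190; python3 - <<'E'
from h import *
s=r.get_state();print(s["contact_force"],s["moment"],s["joints"])
E
```

```text
4.6833 [ 0.3634 -0.2735  0.0104] [-1.798e+02 -1.000e-01 -1.016e+02] 0.08757827669969491 [-0.8  1.3 -1.4] scale 7.25
[-0.82446953  1.3150552  -1.413807  ] [ 0.00166908  0.12021298 -0.00336959] [-11.89832741  12.78688479 -40.52870624   0.20208981 -36.49330907
   0.10492888]
```

View pics/g2.png

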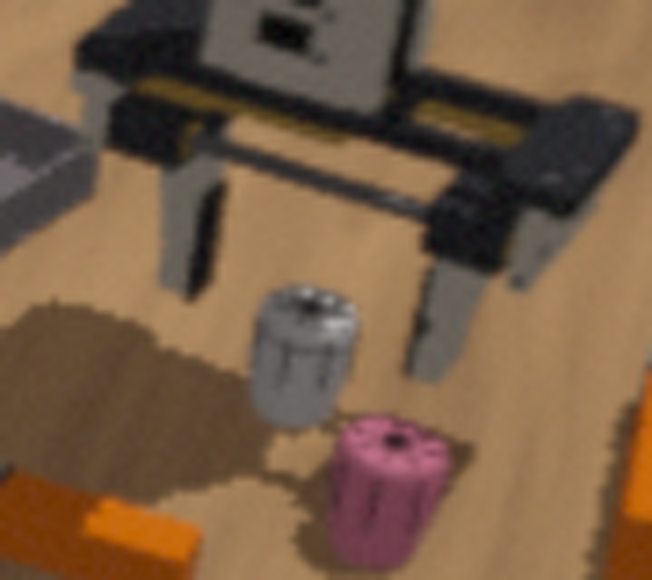

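```bash
python3 snap.py top g2t 330 180 430 280
```

```text
4.7333 [ 0.3635 -0.2735  0.0105] [-1.798e+02 -1.000e-01 -1.016e+02] 0.08707693210087349 [-0.  -0.1 -0.6] scale 5.8
```

View pics/g2t.png

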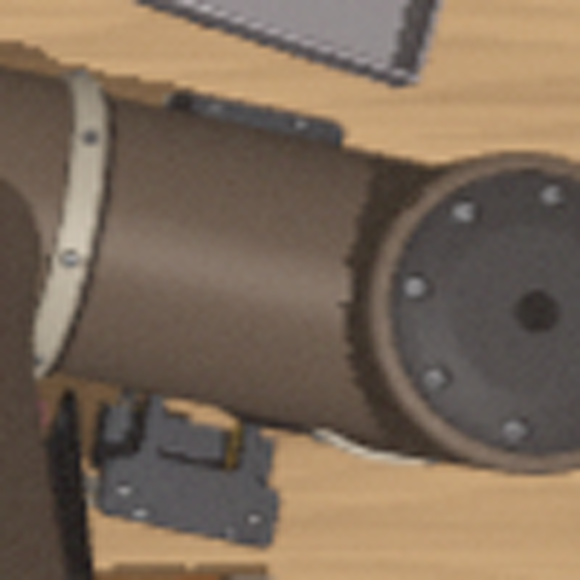

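```bash
python3 - <<'E'
from h import *
np.set_printoptions(precision=4,suppress=True)
T=lambda L:[(330+(x+.5)/5.8-.5,180+(y+.5)/5.8-.5) for x,y in L]
S=lambda L:[(300+(x+.5)/7.25-.5,110+(y+.5)/7.25-.5) for x,y in L]
print(both(T([(98,508),(268,547)]),S([(577,200),(635,112)])))
for z in(.08,.1,.12): 
  q=onz("top",T([(98,508),(268,547),(340,125),(185,92)]),z);print(z,q.mean(0),np.linalg.norm(q[0]-q[3]),np.linalg.norm(q[1]-q[2]),np.linalg.norm(q[0]-q[1]))
d=S([(185,290),(425,375)]);m=[((d[0][0]+d[1][0])/2,(d[0][1]+d[1][1])/2)]
for z in(0,.01,.02,.03,.04): print(z,onz("side",m,z))
E
```

```text
[[ 0.2774 -0.2166  0.1422  0.0017]
 [ 0.2639 -0.2902  0.1432  0.004 ]]
0.08 [ 0.3632 -0.2911  0.08  ] 0.2006967581623275 0.20148449573280797 0.08059505514802762
0.1 [ 0.363  -0.2855  0.1   ] 0.19697039183937531 0.19774350337014865 0.07909863486675348
0.12 [ 0.3628 -0.2799  0.12  ] 0.1932440255164231 0.1940025110074895 0.07760221458547926
0 [[ 0.3697 -0.328   0.    ]]
0.01 [[ 0.3678 -0.3115  0.01  ]]
0.02 [[ 0.366  -0.2951  0.02  ]]
0.03 [[ 0.3641 -0.2787  0.03  ]]
0.04 [[ 0.3623 -0.2622  0.04  ]]
```

Both views agree that the lateral pose is right, but the real fingertips are about 22 mm above the reported z. I'll go down in steps, watching the force.

>>> carry_out([
  [-0.002, 0, -0.005, 0, 0, 0],
  [0, 0, -0.005, 0, 0, 0],
  [0, 0, 0, 0, 0, 0],
  [0, 0, 0, 0, 0, 0],
])

```text
time_s: 5.07
tcp_pos: [0.3612, -0.2735, -0.0006]
eef_rot: [-179.8, -0.1, -101.6]
contact_force: [0.5, 0.5, 0.6]
gripper_width: 0.0876
```

>>> carry_out([
  [0, 0, -0.004, 0, 0, 0],
  [0, 0, -0.003, 0, 0, 0],
  [0, 0, 0, 0, 0, 0],
  [0, 0, 0, 0, 0, 0],
])

```text
time_s: 5.4
tcp_pos: [0.3611, -0.2735, -0.0085]
eef_rot: [-179.8, -0.1, -101.6]
contact_force: [-0.1, 0.4, -0.3]
gripper_width: 0.0877
```

```bash
python3 snap.py side g3 300 110 390 190
```

```text
5.45 [ 0.3611 -0.2734 -0.0085] [-1.798e+02 -1.000e-01 -1.016e+02] 0.08779039614839165 [-0.5  0.5 -0.4] scale 7.25
```

View pics/g3.png

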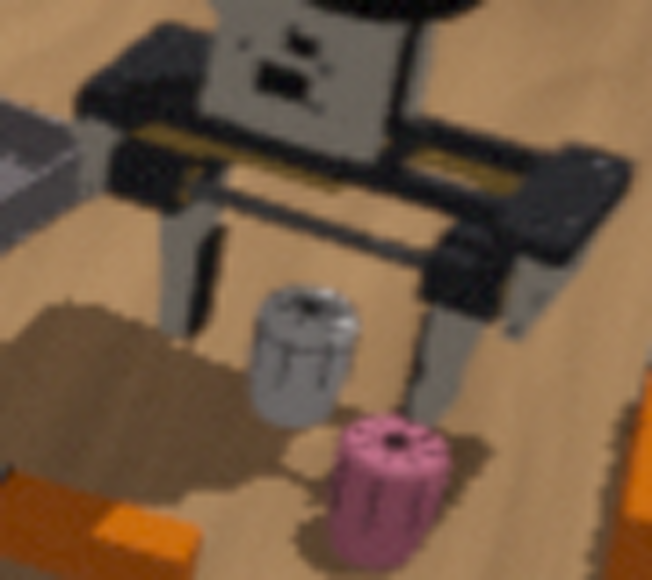

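At a reading of -8.5 mm there's still no table contact, which confirms a z bias of about +23 mm. The tips are now about 14 mm up, so I'll close.

>>> carry_out([
  [0, 0, 0, 0, 0, 0],
  [0, 0, 0, 0, 0, 0],
  [0, 0, 0, 0, 0, 0],
  [0, 0, 0, 0, 0, 0],
  [0, 0, 0, 0, 0, 0],
  [0, 0, 0, 0, 0, 0],
  [0, 0, 0, 0, 0, 0],
  [0, 0, 0, 0, 0, 0],
  [0, 0, 0, 0, 0, 0],
  [0, 0, 0, 0, 0, 0],
  [0, 0, 0, 0, 0, 0],
  [0, 0, 0, 0, 0, 0],
], fingers=1, force=25)

```text
time_s: 6.45
tcp_pos: [0.3619, -0.2736, -0.0079]
eef_rot: [-179.7, -0.1, -101.6]
contact_force: [-0.1, 0.4, -0.9]
gripper_width: 0.0396
```

>>> carry_out([
  [0, 0, 0.01, 0, 0, 0],
  [0, 0, 0.02, 0, 0, 0],
  [0, 0, 0.02, 0, 0, 0],
  [0, 0, 0.01, 0, 0, 0],
  [0, 0, 0, 0, 0, 0],
])

```text
time_s: 6.87
tcp_pos: [0.3584, -0.2726, 0.0521]
eef_rot: [179.8, -0.1, -101.7]
contact_force: [0.5, -0.1, -2.0]
gripper_width: 0.0396
```

```bash
python3 snap.py side g4 300 80 390 190
```

```text
6.9167 [ 0.3582 -0.2725  0.0513] [ 1.798e+02 -1.000e-01 -1.017e+02] 0.03917881082253973 [ 0.3  0.6 -1.9] scale 5.2727272727272725
```

View pics/g4.png

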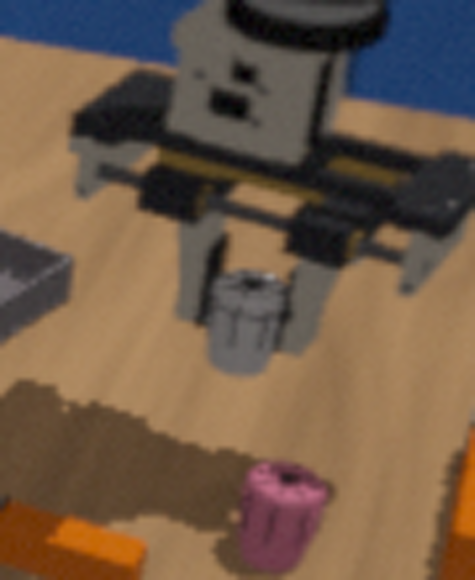

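Held upright at 39.5 mm. Carrying it to the red tray.

>>> carry_out([
  [0.005, 0.015, 0.02, 0, 0, 0],
  [0.01, 0.028, 0.02, 0, 0, 0],
  [0.011, 0.03, 0.015, 0, 0, 0],
  [0.011, 0.03, 0, 0, 0, 0],
  [0.011, 0.03, 0, 0, 0, 0],
  [0.011, 0.03, 0, 0, 0, 0],
  [0.011, 0.03, 0, 0, 0, 0],
  [0.011, 0.03, 0, 0, 0, 0],
  [0.011, 0.03, 0, 0, 0, 0],
  [0.011, 0.03, 0, 0, 0, 0],
  [0.011, 0.03, 0, 0, 0, 0],
  [0.011, 0.03, 0, 0, 0, 0],
])

```text
time_s: 7.92
tcp_pos: [0.4753, 0.0833, 0.0955]
eef_rot: [178.8, -0.2, -102.4]
contact_force: [0.5, -1.5, -2.1]
gripper_width: 0.0394
```

>>> carry_out([
  [0.013, 0.028, 0.002, 0, 0, 0],
  [0.013, 0.028, 0.002, 0, 0, 0],
  [0.013, 0.028, 0, 0, 0, 0],
  [0.013, 0.028, 0, 0, 0, 0],
  [0.013, 0.028, 0, 0, 0, 0],
  [0.012, 0.025, 0, 0, 0, 0],
  [0.012, 0.025, 0, 0, 0, 0],
  [0.01, 0.02, 0, 0, 0, 0],
  [0.006, 0.012, 0, 0, 0, 0],
  [0, 0, 0, 0, 0, 0],
  [0, 0, 0, 0, 0, 0],
  [0, 0, 0, 0, 0, 0],
])

```text
time_s: 8.92
tcp_pos: [0.5765, 0.3196, 0.0752]
eef_rot: [177.7, -1.3, -102.2]
contact_force: [0.4, -0.2, -2.9]
gripper_width: 0.0393
```

```bash
cat > d.py <<'E'
import sys
from h import *
from scipy.spatial.transform import Rotation as Ro
x,y,z,phi=map(float,sys.argv[1:5])
s=r.get_state(); c=Ro.from_euler("xyz",s["eef_rot"],degrees=True); g=Ro.from_euler("xyz",[180,0,phi+90],degrees=True)
g2=Ro.from_euler("xyz",[180,0,phi-90],degrees=True)
a=(g*c.inv()).as_rotvec(); b=(g2*c.inv()).as_rotvec()
print("tcp",s["tcp_pos"].round(4),"dp",(np.array([x,y,z])-s["tcp_pos"]).round(4),"rv",a.round(4) if np.linalg.norm(a)<np.linalg.norm(b) else b.round(4),"j",s["joints"].round(0),"w",round(s["gripper_width"],4),"F",s["contact_force"].round(1))
E
python3 d.py .595 .337 .06 -11.7; python3 snap.py side p1 60 180 260 360
```

```text
tcp [0.5765 0.3196 0.0752] dp [ 0.0185  0.0174 -0.0152] rv [ 0.0144 -0.0437  0.0089] j [ 45.  26.  -7.  -1. -59. -57.] w 0.0393 F [ 0.4 -0.2 -2.9]
8.9667 [0.5761 0.3192 0.075 ] [ 177.7   -1.4 -102.2] 0.039098960461734736 [-0.5 -0.6 -3.3] scale 3.2222222222222223
```

View pics/p1.png

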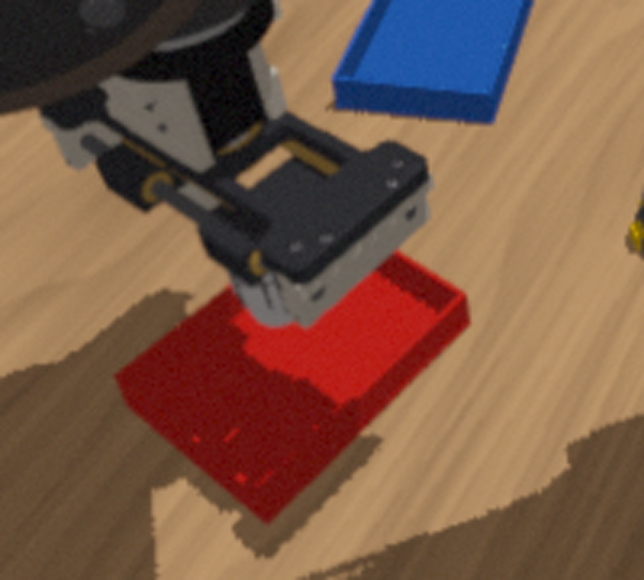

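>>> carry_out([
  [0.0185, 0.0174, 0, 0.0144, -0.0437, 0.009],
  [0, 0, 0, 0, 0, 0],
  [0, 0, 0, 0, 0, 0],
])

```text
time_s: 9.22
tcp_pos: [0.5938, 0.3341, 0.0739]
eef_rot: [179.9, -0.1, -101.8]
contact_force: [-1.0, -0.2, -2.0]
gripper_width: 0.0393
```

```bash
python3 d.py .595 .337 .03 -11.7
```

```text
tcp [0.5938 0.3341 0.0739] dp [ 0.0012  0.0029 -0.0439] rv [ 0.0015 -0.0013  0.0019] j [ 46.  27.  -7.   0. -56. -58.] w 0.0393 F [-1.  -0.2 -2. ]
```

>>> carry_out([
  [0.001, 0.003, -0.02, 0, 0, 0],
  [0, 0, -0.02, 0, 0, 0],
  [0, 0, -0.01, 0, 0, 0],
  [0, 0, -0.005, 0, 0, 0],
  [0, 0, 0, 0, 0, 0],
  [0, 0, 0, 0, 0, 0],
])

```text
time_s: 9.72
tcp_pos: [0.5941, 0.3337, 0.0197]
eef_rot: [179.9, -0.0, -102.0]
contact_force: [0.6, 0.5, -2.2]
gripper_width: 0.0393
```

```bash
python3 d.py .595 .337 .002 -11.7;python3 snap.py side p2 60 180 260 360
```

```text
tcp [0.5941 0.3337 0.0197] dp [ 0.0009  0.0033 -0.0177] rv [ 0.0004 -0.001   0.0047] j [ 46.  30. -10.  -0. -50. -58.] w 0.0393 F [ 0.6  0.5 -2.2]
9.7667 [0.5942 0.3338 0.0198] [ 180.   -0. -102.] 0.03922690895150504 [ 0.1 -0.1 -2. ] scale 3.2222222222222223
```

View pics/p2.png

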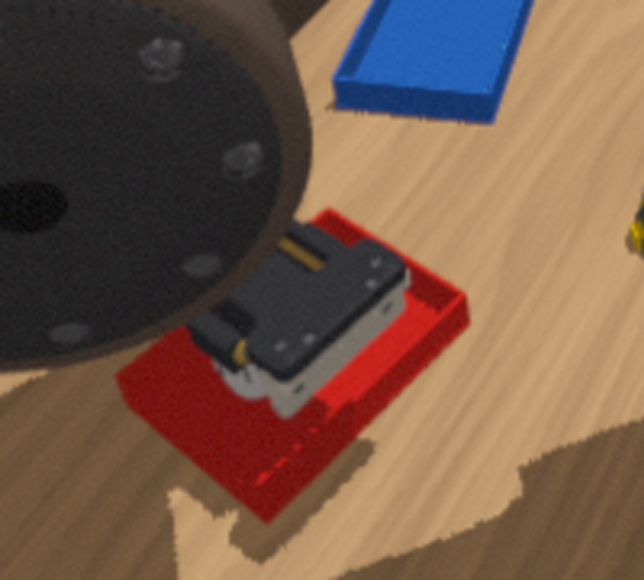

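>>> carry_out([
  [0, 0.001, -0.008, 0, 0, 0],
  [0, 0, -0.006, 0, 0, 0],
  [0, 0, -0.003, 0, 0, 0],
  [0, 0, 0, 0, 0, 0],
  [0, 0, 0, 0, 0, 0],
])

```text
time_s: 10.18
tcp_pos: [0.5955, 0.3359, 0.0039]
eef_rot: [-179.9, 0.2, -102.0]
contact_force: [0.3, -0.5, -1.2]
gripper_width: 0.0393
```

>>> carry_out([
  [0, 0, -0.004, 0, 0, 0],
  [0, 0, -0.002, 0, 0, 0],
  [0, 0, 0, 0, 0, 0],
])

```text
time_s: 10.43
tcp_pos: [0.5957, 0.3362, -0.0023]
eef_rot: [-179.9, 0.2, -101.9]
contact_force: [0.7, 0.7, -1.7]
gripper_width: 0.0396
```

>>> carry_out([
  [0, 0, -0.0015, 0, 0, 0],
  [0, 0, 0, 0, 0, 0],
])

```text
time_s: 10.6
tcp_pos: [0.596, 0.3365, -0.0037]
eef_rot: [-179.9, 0.2, -101.9]
contact_force: [-0.7, -0.2, -2.1]
gripper_width: 0.0393
```

>>> carry_out([
  [0, 0, -0.0015, 0, 0, 0],
  [0, 0, 0, 0, 0, 0],
])

```text
time_s: 10.77
tcp_pos: [0.5963, 0.3369, -0.0034]
eef_rot: [-179.8, 0.3, -101.9]
contact_force: [1.2, -0.7, -2.4]
gripper_width: 0.0393
```

>>> carry_out([
  [-0.0005, 0, -0.002, 0, 0, 0],
  [0, 0, 0, 0, 0, 0],
])

```text
time_s: 10.93
tcp_pos: [0.5968, 0.3377, -0.0035]
eef_rot: [-179.7, 0.4, -101.8]
contact_force: [-1.2, -0.2, -2.5]
gripper_width: 0.0395
```

>>> carry_out([
  [0, 0, -0.0015, 0, 0, 0],
  [0, 0, 0, 0, 0, 0],
])

```text
time_s: 11.1
tcp_pos: [0.5973, 0.3383, -0.0036]
eef_rot: [-179.6, 0.5, -101.8]
contact_force: [-0.7, -0.0, -1.5]
gripper_width: 0.0392
```

z has stopped at about -0.0035, where I predicted contact with the floor, so I'll release here.

>>> carry_out([
  [0, 0, 0, 0, 0, 0],
  [0, 0, 0, 0, 0, 0],
  [0, 0, 0, 0, 0, 0],
  [0, 0, 0, 0, 0, 0],
], fingers=0.3)

```text
time_s: 11.43
tcp_pos: [0.5975, 0.3385, -0.0038]
eef_rot: [-179.6, 0.5, -101.8]
contact_force: [-1.7, 0.3, 1.8]
gripper_width: 0.0392
```

```bash
python3 d.py .595 .337 .08 -11.7;python3 snap.py side p3 90 220 210 330
```

```text
tcp [ 0.5975  0.3385 -0.0038] dp [-0.0025 -0.0015  0.0838] rv [-0.0067  0.0086  0.0021] j [ 46.  31. -11.   0. -47. -58.] w 0.0392 F [-1.7  0.3  1.8]
11.4833 [ 0.5975  0.3385 -0.0038] [-179.6    0.5 -101.8] 0.039509673096679916 [-0.9  0.4  2.2] scale 5.2727272727272725
```

View pics/p3.png

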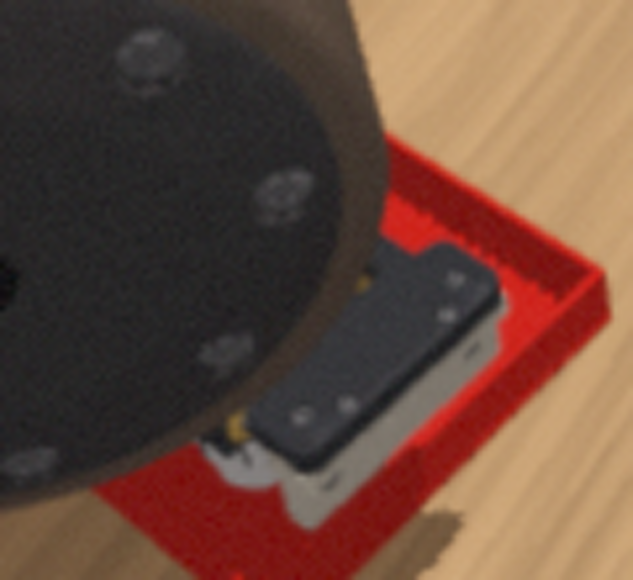

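>>> carry_out([
  [0, 0, 0, 0, 0, 0],
  [0, 0, 0, 0, 0, 0],
  [0, 0, 0, 0, 0, 0],
  [0, 0, 0, 0, 0, 0],
  [0, 0, 0, 0, 0, 0],
  [0, 0, 0, 0, 0, 0],
], fingers=-0.25)

```text
time_s: 11.98
tcp_pos: [0.5977, 0.3383, -0.0046]
eef_rot: [-179.6, 0.5, -101.8]
contact_force: [-0.4, 0.6, -0.8]
gripper_width: 0.0547
```

>>> carry_out([
  [0, 0, 0.01, 0, 0, 0],
  [0, 0, 0.02, 0, 0, 0],
  [0, 0, 0.03, 0, 0, 0],
  [0, 0, 0.03, 0, 0, 0],
  [-0.02, -0.01, 0.02, 0, 0, 0],
  [-0.03, -0.01, 0, 0, 0, 0],
  [-0.03, -0.01, 0, 0, 0, 0],
  [-0.035, -0.01, 0, 0, 0, 0],
  [-0.035, -0.01, 0, 0, 0, 0],
  [-0.03, -0.01, 0, 0, 0, 0],
  [-0.02, 0, 0, 0, 0, 0],
  [0, 0, 0, 0, 0, 0],
])

```text
time_s: 12.98
tcp_pos: [0.3918, 0.2734, 0.1163]
eef_rot: [-179.4, 0.7, -102.0]
contact_force: [-0.3, 0.5, -0.5]
gripper_width: 0.0548
```

```bash
python3 d.py .3592 .2691 .06 -11.7;python3 snap.py side p4 60 180 330 360
```

```text
tcp [0.3918 0.2734 0.1163] dp [-0.0326 -0.0043 -0.0563] rv [-0.0102  0.0126  0.005 ] j [ 59.   6. -31.   0. -52. -71.] w 0.0548 F [-0.3  0.5 -0.5]
13.0333 [0.3931 0.274  0.1166] [-179.4    0.8 -101.9] 0.05483729780978398 [ 0.2 -0.4  0.1] scale 2.888888888888889
```

View pics/p4.png

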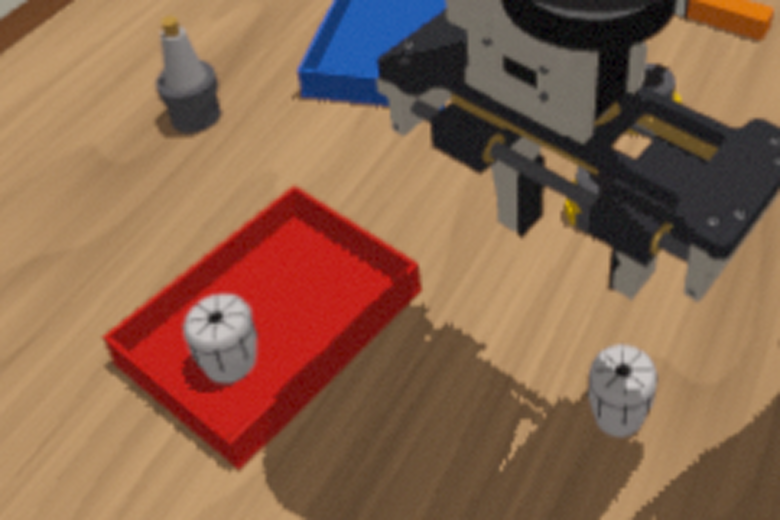

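The first collet stands upright in the red tray. Next is the collet at (0.359,0.269).

>>> carry_out([
  [-0.02, -0.003, -0.02, -0.01, 0.0126, 0.005],
  [-0.0126, -0.0015, -0.02, 0, 0, 0],
  [0, 0, -0.02, 0, 0, 0],
  [0, 0, 0, 0, 0, 0],
  [0, 0, 0, 0, 0, 0],
], fingers=-1)

```text
time_s: 13.45
tcp_pos: [0.3636, 0.2737, 0.0601]
eef_rot: [-179.7, 0.6, -101.5]
contact_force: [0.4, -0.3, 0.2]
gripper_width: 0.0828
```

```bash
python3 d.py .3592 .2691 .035 -11.7;python3 snap.py side p5 220 220 340 330
```

```text
tcp [0.3636 0.2737 0.0601] dp [-0.0044 -0.0046 -0.0251] rv [-0.0085  0.0072 -0.0035] j [ 62.   8. -38.   0. -44. -74.] w 0.0828 F [ 0.4 -0.3  0.2]
13.5 [0.3636 0.2736 0.0601] [-179.7    0.6 -101.5] 0.08473516424613696 [-0.6  0.8  0.3] scale 5.2727272727272725
```

View pics/p5.png

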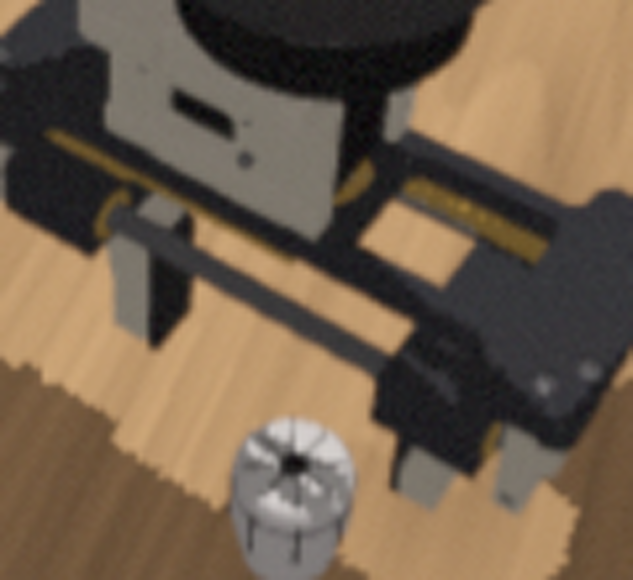

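>>> carry_out([
  [-0.0044, -0.0046, -0.005, -0.0085, 0.0072, -0.0035],
  [0, 0, -0.008, 0, 0, 0],
  [0, 0, 0, 0, 0, 0],
  [0, 0, 0, 0, 0, 0],
])

```text
time_s: 13.83
tcp_pos: [0.3615, 0.2707, 0.0487]
eef_rot: [-179.9, 0.2, -101.8]
contact_force: [0.7, -0.1, -0.5]
gripper_width: 0.0878
```

```bash
python3 d.py .3592 .2691 -.0085 -11.7
```

```text
tcp [0.3615 0.2707 0.0487] dp [-0.0023 -0.0016 -0.0572] rv [-0.0026  0.0018  0.0019] j [ 62.   9. -38.   0. -43. -74.] w 0.0878 F [ 0.7 -0.1 -0.5]
```

>>> carry_out([
  [-0.0023, -0.0016, -0.02, -0.0026, 0.0018, 0],
  [0, 0, -0.015, 0, 0, 0],
  [0, 0, -0.008, 0, 0, 0],
  [0, 0, 0, 0, 0, 0],
  [0, 0, 0, 0, 0, 0],
])

```text
time_s: 14.25
tcp_pos: [0.3609, 0.2708, 0.0061]
eef_rot: [-179.9, 0.2, -101.8]
contact_force: [0.5, 0.4, 0.5]
gripper_width: 0.0877
```

```bash
python3 d.py .3592 .2691 -.0085 -11.7;python3 snap.py side p6 220 220 340 330
```

```text
tcp [0.3609 0.2708 0.0061] dp [-0.0017 -0.0017 -0.0146] rv [-0.0032  0.0025  0.002 ] j [ 62.  13. -41.   0. -36. -74.] w 0.0877 F [0.5 0.4 0.5]
14.3 [0.3609 0.2708 0.0063] [-179.9    0.2 -101.8] 0.0876246546908714 [-0.2 -0.1  0.1] scale 5.2727272727272725
```

View pics/p6.png

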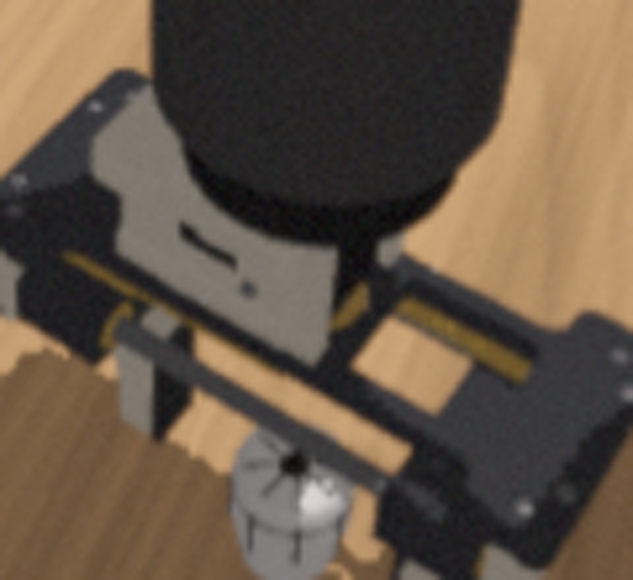

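>>> carry_out([
  [-0.0017, -0.0017, -0.008, -0.003, 0.0025, 0.002],
  [0, 0, -0.005, 0, 0, 0],
  [0, 0, 0, 0, 0, 0],
])

```text
time_s: 14.55
tcp_pos: [0.3599, 0.2704, -0.0061]
eef_rot: [-179.9, 0.2, -101.7]
contact_force: [0.1, -1.4, -0.3]
gripper_width: 0.0877
```

>>> carry_out([
  [0, 0, 0, 0, 0, 0],
  [0, 0, 0, 0, 0, 0],
  [0, 0, 0, 0, 0, 0],
  [0, 0, 0, 0, 0, 0],
  [0, 0, 0, 0, 0, 0],
  [0, 0, 0, 0, 0, 0],
  [0, 0, 0, 0, 0, 0],
  [0, 0, 0, 0, 0, 0],
  [0, 0, 0, 0, 0, 0],
  [0, 0, 0, 0, 0, 0],
  [0, 0, 0, 0, 0, 0],
  [0, 0, 0, 0, 0, 0],
], fingers=1, force=25)

```text
time_s: 15.55
tcp_pos: [0.3602, 0.2709, -0.0053]
eef_rot: [-179.9, 0.3, -101.7]
contact_force: [-0.5, 0.2, 0.7]
gripper_width: 0.039
```

>>> carry_out([
  [0, 0, 0.015, 0, 0, 0],
  [0, 0, 0.025, 0, 0, 0],
  [0, 0, 0.03, 0, 0, 0],
  [0.01, 0, 0.025, 0, 0, 0],
  [0.025, -0.001, 0.01, 0, 0, 0],
  [0.03, -0.001, 0.002, 0, 0, 0],
  [0.03, -0.001, 0.002, 0, 0, 0],
  [0.03, -0.001, 0.002, 0, 0, 0],
  [0.03, -0.001, 0.002, 0, 0, 0],
  [0.025, -0.001, 0, 0, 0, 0],
  [0.015, -0.001, 0, 0, 0, 0],
  [0, 0, 0, 0, 0, 0],
])

```text
time_s: 16.55
tcp_pos: [0.5596, 0.2572, 0.1099]
eef_rot: [179.8, -0.2, -101.6]
contact_force: [1.0, 1.1, -1.4]
gripper_width: 0.0392
```

>>> carry_out([
  [0, 0, 0, 0, 0, 0],
  [0, 0, 0, 0, 0, 0],
])

```text
time_s: 16.72
tcp_pos: [0.5591, 0.256, 0.1078]
eef_rot: [179.7, -0.3, -101.7]
contact_force: [-0.5, -0.2, -2.7]
gripper_width: 0.0392
```

```bash
python3 d.py .580 .2625 .04 -11.7
```

```text
tcp [0.5591 0.256  0.1078] dp [ 0.0209  0.0065 -0.0678] rv [ 0.0041 -0.0069  0.0002] j [ 43.  19. -14.  -0. -57. -54.] w 0.0392 F [-0.5 -0.2 -2.7]
```

>>> carry_out([
  [0.0209, 0.0065, -0.01, 0.004, -0.007, 0],
  [0, 0, -0.02, 0, 0, 0],
  [0, 0, -0.02, 0, 0, 0],
  [0, 0, -0.01, 0, 0, 0],
  [0, 0, 0, 0, 0, 0],
  [0, 0, 0, 0, 0, 0],
])

```text
time_s: 17.22
tcp_pos: [0.5755, 0.2634, 0.0469]
eef_rot: [179.9, 0.0, -101.5]
contact_force: [0.5, 0.7, -2.8]
gripper_width: 0.0392
```

```bash
python3 d.py .580 .2625 .0 -11.7; python3 snap.py side p7 60 180 260 360
```

```text
tcp [0.5755 0.2634 0.0469] dp [ 0.0045 -0.0009 -0.0469] rv [-0.0003 -0.0009 -0.003 ] j [ 42.  24. -16.  -0. -50. -54.] w 0.0392 F [ 0.5  0.7 -2.8]
17.2667 [0.5755 0.2635 0.047 ] [ 179.9    0.  -101.5] 0.03895345717929616 [-0.6  0.1 -3.1] scale 3.2222222222222223
```

View pics/p7.png

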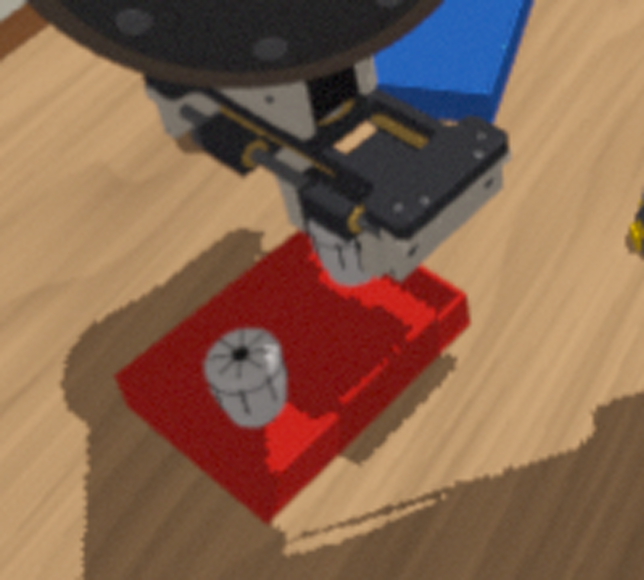

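>>> carry_out([
  [0.0045, -0.001, -0.015, 0, 0, -0.003],
  [0, 0, -0.013, 0, 0, 0],
  [0, 0, -0.007, 0, 0, 0],
  [0, 0, 0, 0, 0, 0],
  [0, 0, 0, 0, 0, 0],
])

```text
time_s: 17.68
tcp_pos: [0.5811, 0.2646, 0.0156]
eef_rot: [-179.8, 0.3, -101.6]
contact_force: [0.3, 0.1, -2.1]
gripper_width: 0.0389
```

>>> carry_out([
  [0, -0.001, -0.006, 0, 0, 0],
  [0, 0, -0.006, 0, 0, 0],
  [0, 0, -0.003, 0, 0, 0],
  [0, 0, 0, 0, 0, 0],
])

```text
time_s: 18.02
tcp_pos: [0.5817, 0.2642, 0.001]
eef_rot: [-179.7, 0.4, -101.6]
contact_force: [-0.2, 0.2, -2.6]
gripper_width: 0.0391
```

>>> carry_out([
  [0, 0, -0.002, 0, 0, 0],
  [0, 0, 0, 0, 0, 0],
])

```text
time_s: 18.18
tcp_pos: [0.582, 0.2643, -0.001]
eef_rot: [-179.7, 0.4, -101.5]
contact_force: [0.1, -0.3, -2.6]
gripper_width: 0.0388
```

>>> carry_out([
  [0, 0, -0.0015, 0, 0, 0],
  [0, 0, 0, 0, 0, 0],
])

```text
time_s: 18.35
tcp_pos: [0.5825, 0.2647, -0.0008]
eef_rot: [-179.6, 0.5, -101.5]
contact_force: [0.0, 1.0, -1.6]
gripper_width: 0.0391
```

On the floor; releasing.

>>> carry_out([
  [0, 0, 0, 0, 0, 0],
  [0, 0, 0, 0, 0, 0],
  [0, 0, 0, 0, 0, 0],
  [0, 0, 0, 0, 0, 0],
  [0, 0, 0, 0, 0, 0],
  [0, 0, 0, 0, 0, 0],
], fingers=-0.25)

```text
time_s: 18.85
tcp_pos: [0.5839, 0.2656, 0.0006]
eef_rot: [-179.5, 0.6, -101.5]
contact_force: [-0.3, 0.2, -0.2]
gripper_width: 0.0548
```

>>> carry_out([
  [0, 0, 0.01, 0, 0, 0],
  [0, 0, 0.02, 0, 0, 0],
  [0, 0, 0.03, 0, 0, 0],
  [0, 0, 0.03, 0, 0, 0],
  [-0.02, -0.02, 0.02, 0, 0, 0.05],
  [-0.025, -0.025, 0, 0, 0, 0.07],
  [-0.025, -0.025, 0, 0, 0, 0.07],
  [-0.025, -0.025, 0, 0, 0, 0.07],
  [-0.025, -0.025, 0, 0, 0, 0.07],
  [-0.02, -0.015, 0, 0, 0, 0.07],
  [-0.01, -0.005, 0, 0, 0, 0.06],
  [0, 0, 0, 0, 0, 0],
])

```text
time_s: 19.85
tcp_pos: [0.4278, 0.1192, 0.1213]
eef_rot: [-179.1, 0.6, -73.8]
contact_force: [-0.3, 0.3, -1.0]
gripper_width: 0.0549
```

```bash
python3 d.py .4296 .1213 .04 15.3;python3 snap.py side p8 60 150 330 360
```

```text
tcp [0.4278 0.1192 0.1213] dp [ 0.0018  0.0021 -0.0813] rv [-0.0142  0.013  -0.016 ] j [ 41.   2. -34.  -0. -53. -25.] w 0.0549 F [-0.3  0.3 -1. ]
19.9 [0.4289 0.1199 0.1216] [-179.     0.6  -73.9] 0.05497438091494148 [ 0.7 -0.4  0.1] scale 2.761904761904762
```

View pics/p8.png

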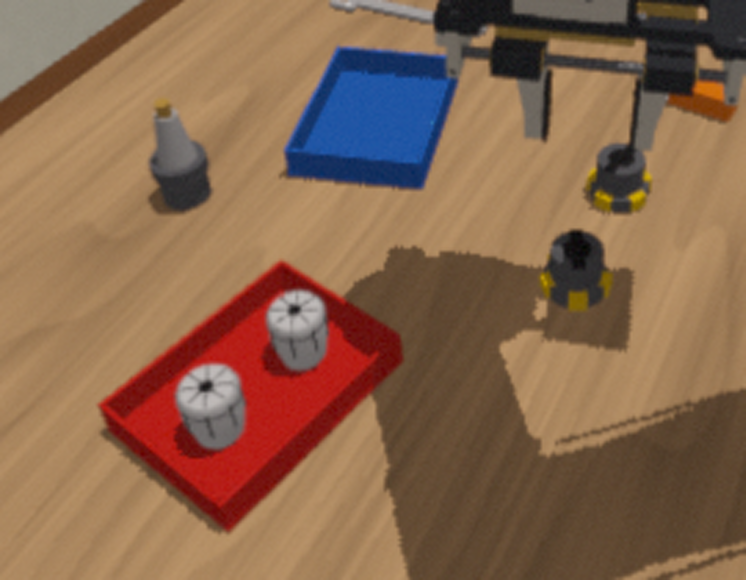

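Both collets stand in the red tray. Now the first mill.

>>> carry_out([
  [0.001, 0.0015, -0.02, -0.014, 0.013, -0.015],
  [0, 0, -0.03, 0, 0, 0],
  [0, 0, -0.02, 0, 0, 0],
  [0, 0, 0, 0, 0, 0],
  [0, 0, 0, 0, 0, 0],
], fingers=-1)

```text
time_s: 20.32
tcp_pos: [0.4364, 0.126, 0.0542]
eef_rot: [-179.4, 0.2, -75.2]
contact_force: [0.5, -0.4, 0.2]
gripper_width: 0.0829
```

```bash
python3 d.py .4296 .1213 -.004 15.3;python3 snap.py side q1 220 170 340 280
```

```text
tcp [0.4364 0.126  0.0542] dp [-0.0068 -0.0047 -0.0582] rv [-0.0055  0.01    0.0094] j [ 41.   8. -38.   0. -43. -27.] w 0.0829 F [ 0.5 -0.4  0.2]
20.3667 [0.4365 0.1261 0.0544] [-179.4    0.2  -75.2] 0.08499330176130564 [ 0.1  0.2 -0.5] scale 5.2727272727272725
```

View pics/q1.png

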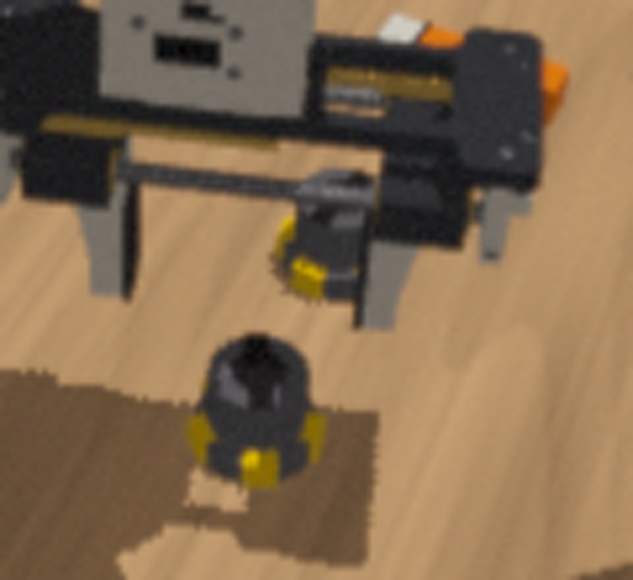

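>>> carry_out([
  [-0.0068, -0.0047, -0.005, -0.0055, 0.01, 0.009],
  [0, 0, -0.008, 0, 0, 0],
  [0, 0, 0, 0, 0, 0],
  [0, 0, 0, 0, 0, 0],
])

```text
time_s: 20.7
tcp_pos: [0.4315, 0.1228, 0.0433]
eef_rot: [-179.8, 0.1, -74.7]
contact_force: [-0.4, 0.7, 0.4]
gripper_width: 0.0879
```

```bash
python3 d.py .4296 .1213 -.004 15.3
```

```text
tcp [0.4315 0.1228 0.0433] dp [-0.0019 -0.0015 -0.0473] rv [-0.0024  0.0031 -0.0001] j [ 41.   9. -39.   0. -42. -26.] w 0.0879 F [-0.4  0.7  0.4]
```

>>> carry_out([
  [-0.002, -0.0015, -0.015, -0.0024, 0.003, 0],
  [0, 0, -0.012, 0, 0, 0],
  [0, 0, -0.006, 0, 0, 0],
  [0, 0, 0, 0, 0, 0],
  [0, 0, 0, 0, 0, 0],
])

```text
time_s: 21.12
tcp_pos: [0.4314, 0.1226, 0.0117]
eef_rot: [-179.7, 0.1, -74.7]
contact_force: [-0.3, 0.4, -0.2]
gripper_width: 0.0878
```

```bash
python3 d.py .4296 .1213 -.004 15.3
```

```text
tcp [0.4314 0.1226 0.0117] dp [-0.0018 -0.0013 -0.0157] rv [-0.003   0.0044 -0.0003] j [ 41.  12. -41.   0. -36. -26.] w 0.0878 F [-0.3  0.4 -0.2]
```

>>> carry_out([
  [-0.0025, -0.0018, -0.008, -0.003, 0.004, 0],
  [0, 0, -0.006, 0, 0, 0],
  [0, 0, 0, 0, 0, 0],
  [0, 0, 0, 0, 0, 0],
])

```text
time_s: 21.45
tcp_pos: [0.4296, 0.1214, -0.0021]
eef_rot: [-179.9, 0.0, -74.7]
contact_force: [0.1, -0.2, 0.9]
gripper_width: 0.0881
```

```bash
python3 d.py .4296 .1213 -.004 15.3; python3 snap.py side q2 220 170 340 280
```

```text
tcp [ 0.4296  0.1214 -0.0021] dp [-0.     -0.0001 -0.0019] rv [-0.0012  0.0021 -0.0005] j [ 41.  13. -42.   0. -34. -26.] w 0.0881 F [ 0.1 -0.2  0.9]
21.5 [ 0.4296  0.1214 -0.0021] [-179.9    0.   -74.7] 0.08756638586945396 [-0.8 -0.1 -0.2] scale 5.2727272727272725
```

View pics/q2.png

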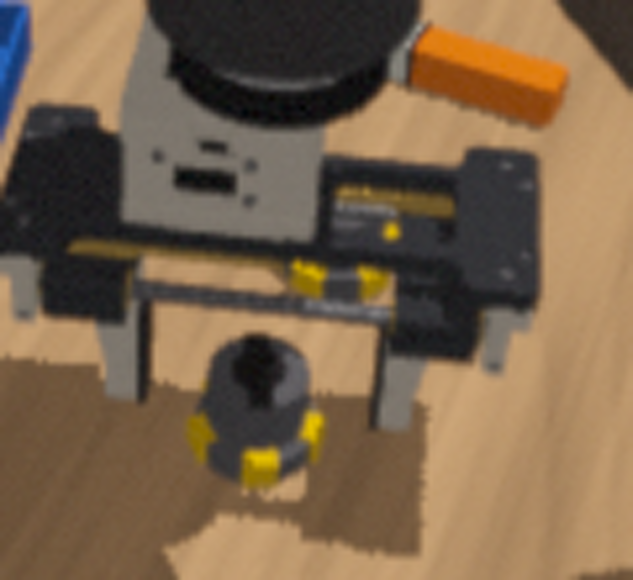

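>>> carry_out([
  [0, 0, -0.001, 0, 0, 0],
  [0, 0, 0, 0, 0, 0],
  [0, 0, 0, 0, 0, 0],
  [0, 0, 0, 0, 0, 0],
  [0, 0, 0, 0, 0, 0],
  [0, 0, 0, 0, 0, 0],
  [0, 0, 0, 0, 0, 0],
  [0, 0, 0, 0, 0, 0],
  [0, 0, 0, 0, 0, 0],
  [0, 0, 0, 0, 0, 0],
  [0, 0, 0, 0, 0, 0],
  [0, 0, 0, 0, 0, 0],
], fingers=1, force=30)

```text
time_s: 22.5
tcp_pos: [0.4302, 0.1218, -0.0024]
eef_rot: [-179.8, 0.1, -74.7]
contact_force: [-0.4, 0.6, 0.1]
gripper_width: 0.0403
```

>>> carry_out([
  [0, 0, 0.01, 0, 0, 0],
  [0, 0, 0.02, 0, 0, 0],
  [0, 0, 0.025, 0, 0, 0],
  [0, 0, 0.025, 0, 0, 0],
  [0, 0, 0.015, 0, 0, 0],
  [0, 0, 0, 0, 0, 0],
])

```text
time_s: 23.0
tcp_pos: [0.4255, 0.1186, 0.0929]
eef_rot: [179.6, -0.1, -74.8]
contact_force: [1.4, 0.0, -3.7]
gripper_width: 0.0403
```

```bash
python3 d.py .653 .050 .1 15.3; python3 snap.py side q3 200 100 380 280
```

```text
tcp [0.4255 0.1186 0.0929] dp [ 0.2275 -0.0686  0.0071] rv [ 0.0039 -0.006   0.0012] j [ 41.   5. -36.  -0. -50. -26.] w 0.0403 F [ 1.4  0.  -3.7]
23.05 [0.4249 0.1183 0.0916] [ 1.796e+02 -1.000e-01 -7.480e+01] 0.04049852186015169 [ 0.6  0.1 -2.6] scale 3.2222222222222223
```

View pics/q3.png

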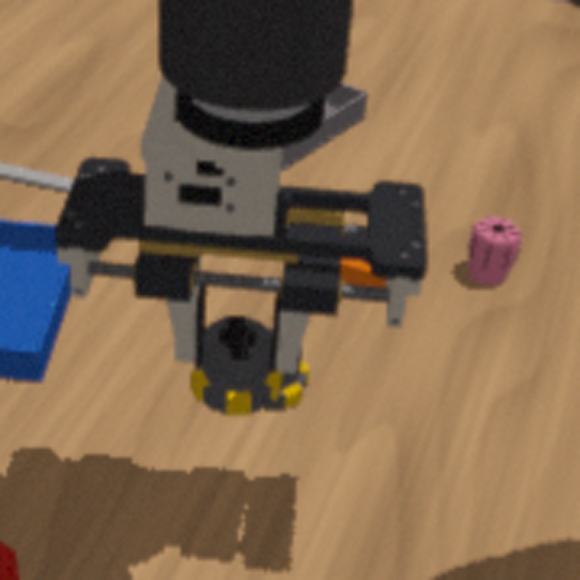

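>>> carry_out([
  [0.012, -0.004, 0.006, 0.004, -0.006, 0],
  [0.025, -0.0075, 0.004, 0, 0, 0],
  [0.027, -0.008, 0.003, 0, 0, 0],
  [0.027, -0.008, 0.003, 0, 0, 0],
  [0.027, -0.008, 0.003, 0, 0, 0],
  [0.027, -0.008, 0.003, 0, 0, 0],
  [0.027, -0.008, 0.003, 0, 0, 0],
  [0.025, -0.008, 0, 0, 0, 0],
  [0.015, -0.005, 0, 0, 0, 0],
  [0.008, -0.002, 0, 0, 0, 0],
  [0, 0, 0, 0, 0, 0],
  [0, 0, 0, 0, 0, 0],
])

```text
time_s: 24.05
tcp_pos: [0.642, 0.0434, 0.0922]
eef_rot: [178.2, 0.1, -75.0]
contact_force: [0.1, -0.0, -3.1]
gripper_width: 0.04
```

```bash
python3 d.py .653 .050 .04 15.3
```

```text
tcp [0.642  0.0434 0.0922] dp [ 0.011   0.0066 -0.0522] rv [ 0.0067 -0.0314  0.0047] j [ 21.  24. -10.  -0. -59.  -6.] w 0.04 F [ 0.1 -0.  -3.1]
```

>>> carry_out([
  [0.011, 0.0066, -0.008, 0.0067, -0.0314, 0.0047],
  [0, 0, -0.015, 0, 0, 0],
  [0, 0, -0.015, 0, 0, 0],
  [0, 0, -0.01, 0, 0, 0],
  [0, 0, 0, 0, 0, 0],
  [0, 0, 0, 0, 0, 0],
])

```text
time_s: 24.55
tcp_pos: [0.646, 0.0519, 0.0389]
eef_rot: [179.7, 0.1, -74.6]
contact_force: [1.0, 0.1, -1.9]
gripper_width: 0.0403
```

```bash
python3 d.py .653 .050 .0 15.3;  python3 snap.py side q4 130 110 270 250
```

```text
tcp [0.646  0.0519 0.0389] dp [ 0.007  -0.0019 -0.0389] rv [ 0.0003 -0.0056 -0.0018] j [ 22.  26. -14.  -0. -51.  -6.] w 0.0403 F [ 1.   0.1 -1.9]
24.6 [0.646  0.0519 0.039 ] [ 1.797e+02  1.000e-01 -7.460e+01] 0.04045659356177327 [-0.8 -0.9 -3.1] scale 4.142857142857143
```

View pics/q4.png

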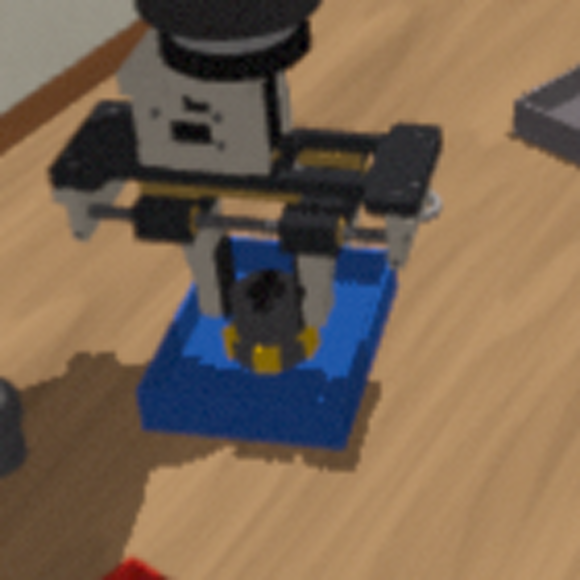

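>>> carry_out([
  [0.006, -0.002, -0.008, 0, -0.005, 0],
  [0, 0, -0.012, 0, 0, 0],
  [0, 0, -0.006, 0, 0, 0],
  [0, 0, 0, 0, 0, 0],
  [0, 0, 0, 0, 0, 0],
])

```text
time_s: 25.02
tcp_pos: [0.6539, 0.0503, 0.0128]
eef_rot: [-179.8, -0.0, -74.6]
contact_force: [0.9, -0.3, -2.6]
gripper_width: 0.0403
```

>>> carry_out([
  [0, 0, -0.003, 0, 0, 0],
  [0, 0, -0.002, 0, 0, 0],
  [0, 0, 0, 0, 0, 0],
])

```text
time_s: 25.27
tcp_pos: [0.6541, 0.0502, 0.0075]
eef_rot: [-179.8, -0.0, -74.6]
contact_force: [-0.2, 0.3, -3.3]
gripper_width: 0.0405
```

>>> carry_out([
  [0, 0, -0.002, 0, 0, 0],
  [0, 0, -0.002, 0, 0, 0],
  [0, 0, 0, 0, 0, 0],
])

```text
time_s: 25.52
tcp_pos: [0.6544, 0.0503, 0.0036]
eef_rot: [-179.7, -0.0, -74.6]
contact_force: [0.6, 0.1, -4.1]
gripper_width: 0.0404
```

>>> carry_out([
  [0, 0, -0.0015, 0, 0, 0],
  [0, 0, 0, 0, 0, 0],
])

```text
time_s: 25.68
tcp_pos: [0.6545, 0.0503, 0.002]
eef_rot: [-179.7, -0.0, -74.6]
contact_force: [-0.5, 1.0, -2.6]
gripper_width: 0.0405
```

>>> carry_out([
  [0, 0, -0.0015, 0, 0, 0],
  [0, 0, 0, 0, 0, 0],
])

```text
time_s: 25.85
tcp_pos: [0.6551, 0.0504, 0.0021]
eef_rot: [-179.6, -0.0, -74.5]
contact_force: [1.1, -0.2, -4.1]
gripper_width: 0.0402
```

On the floor again (z stopped at 0.002, as predicted). Releasing, then the second mill.

>>> carry_out([
  [0, 0, 0, 0, 0, 0],
  [0, 0, 0, 0, 0, 0],
  [0, 0, 0, 0, 0, 0],
  [0, 0, 0, 0, 0, 0],
  [0, 0, 0, 0, 0, 0],
  [0, 0, 0, 0, 0, 0],
], fingers=-0.25)

```text
time_s: 26.35
tcp_pos: [0.6573, 0.0509, 0.004]
eef_rot: [-179.4, -0.1, -74.5]
contact_force: [0.4, -0.6, 0.8]
gripper_width: 0.0548
```

>>> carry_out([
  [0, 0, 0.01, 0, 0, 0],
  [0, 0, 0.02, 0, 0, 0],
  [0, 0, 0.03, 0, 0, 0],
  [0, 0, 0.03, 0, 0, 0],
  [-0.02, -0.004, 0.01, 0, 0, 0],
  [-0.03, -0.006, 0, 0, 0, 0],
  [-0.035, -0.006, 0, 0, 0, 0],
  [-0.035, -0.006, 0, 0, 0, 0],
  [-0.035, -0.006, 0, 0, 0, 0],
  [-0.03, -0.006, 0, 0, 0, 0],
  [-0.02, -0.004, 0, 0, 0, 0],
  [0, 0, 0, 0, 0, 0],
])

```text
time_s: 27.35
tcp_pos: [0.4449, 0.0098, 0.1142]
eef_rot: [-179.1, -0.1, -74.5]
contact_force: [-0.7, -0.8, 0.4]
gripper_width: 0.0551
```

>>> carry_out([
  [0, 0, 0, 0, 0, 0],
  [0, 0, 0, 0, 0, 0],
], fingers=-1)

```text
time_s: 27.52
tcp_pos: [0.4451, 0.01, 0.1164]
eef_rot: [-178.9, -0.1, -74.5]
contact_force: [-0.1, 0.0, -0.2]
gripper_width: 0.0628
```

```bash
python3 d.py .4351 .0097 .04 15.3;python3 snap.py side q5 100 120 360 320
```

```text
tcp [0.4451 0.01   0.1164] dp [-0.01   -0.0003 -0.0764] rv [-0.0039  0.0195 -0.0043] j [ 27.   2. -35.   0. -52. -12.] w 0.0628 F [-0.1  0.  -0.2]
27.5667 [0.4456 0.0102 0.1165] [-1.788e+02 -1.000e-01 -7.450e+01] 0.06679216657271897 [ 0.1 -0.2  0.3] scale 2.9
```

View pics/q5.png

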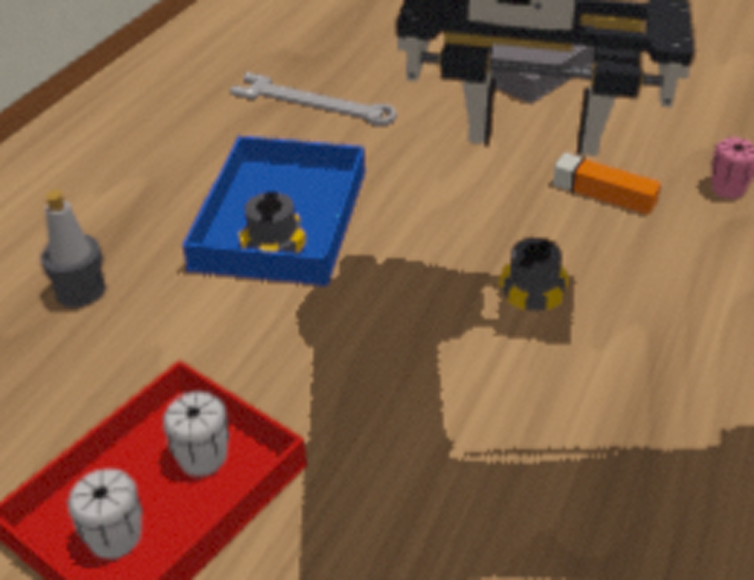

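>>> carry_out([
  [-0.012, -0.001, -0.02, -0.004, 0.0195, -0.004],
  [-0.002, 0, -0.025, 0, 0, 0],
  [0, 0, -0.02, 0, 0, 0],
  [0, 0, 0, 0, 0, 0],
  [0, 0, 0, 0, 0, 0],
  [0, 0, 0, 0, 0, 0],
])

```text
time_s: 28.07
tcp_pos: [0.4383, 0.0111, 0.0516]
eef_rot: [-179.8, -0.1, -74.7]
contact_force: [0.1, 0.4, -0.1]
gripper_width: 0.0876
```

```bash
python3 d.py .4351 .0097 .0 15.3
```

```text
tcp [0.4383 0.0111 0.0516] dp [-0.0032 -0.0014 -0.0516] rv [ 0.0001  0.0039 -0.0005] j [ 28.   7. -40.   0. -43. -12.] w 0.0876 F [ 0.1  0.4 -0.1]
```

>>> carry_out([
  [-0.0045, -0.002, -0.008, 0, 0.004, 0],
  [0, 0, -0.015, 0, 0, 0],
  [0, 0, -0.01, 0, 0, 0],
  [0, 0, 0, 0, 0, 0],
  [0, 0, 0, 0, 0, 0],
])

```text
time_s: 28.48
tcp_pos: [0.4376, 0.0104, 0.0207]
eef_rot: [-179.6, 0.1, -74.6]
contact_force: [-0.2, -0.2, -0.4]
gripper_width: 0.0876
```

```bash
python3 d.py .4351 .0097 -.003 15.3;python3 snap.py side q6 240 140 360 250
```

```text
tcp [0.4376 0.0104 0.0207] dp [-0.0025 -0.0007 -0.0237] rv [-0.0027  0.0062 -0.0009] j [ 27.  10. -42.   0. -37. -12.] w 0.0876 F [-0.2 -0.2 -0.4]
28.5333 [0.4376 0.0104 0.0208] [-1.796e+02  1.000e-01 -7.470e+01] 0.087746546319272 [-0.4 -0.7 -0.4] scale 5.2727272727272725
```

View pics/q6.png

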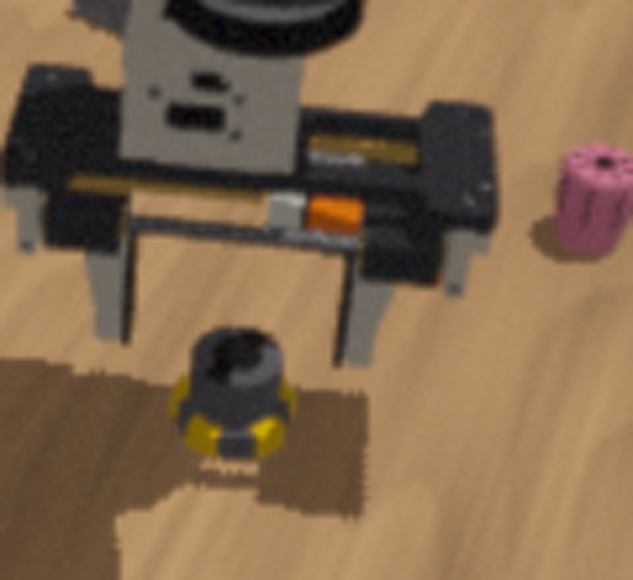

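>>> carry_out([
  [-0.0035, -0.001, -0.01, -0.003, 0.006, 0],
  [0, 0, -0.008, 0, 0, 0],
  [0, 0, -0.003, 0, 0, 0],
  [0, 0, 0, 0, 0, 0],
  [0, 0, 0, 0, 0, 0],
])

```text
time_s: 28.95
tcp_pos: [0.4351, 0.0099, -0.0003]
eef_rot: [-179.8, 0.0, -74.6]
contact_force: [-0.7, -0.5, 0.1]
gripper_width: 0.0872
```

>>> carry_out([
  [-0.001, 0, -0.001, 0, 0, 0],
  [0, 0, 0, 0, 0, 0],
  [0, 0, 0, 0, 0, 0],
  [0, 0, 0, 0, 0, 0],
  [0, 0, 0, 0, 0, 0],
  [0, 0, 0, 0, 0, 0],
  [0, 0, 0, 0, 0, 0],
  [0, 0, 0, 0, 0, 0],
  [0, 0, 0, 0, 0, 0],
  [0, 0, 0, 0, 0, 0],
  [0, 0, 0, 0, 0, 0],
  [0, 0, 0, 0, 0, 0],
], fingers=1, force=30)

```text
time_s: 29.95
tcp_pos: [0.4347, 0.0102, -0.0006]
eef_rot: [-179.7, 0.0, -74.6]
contact_force: [-0.3, 0.2, 0.1]
gripper_width: 0.0403
```

>>> carry_out([
  [0, 0, 0.01, 0, 0, 0],
  [0, 0, 0.02, 0, 0, 0],
  [0, 0, 0.025, 0, 0, 0],
  [0, 0, 0.025, 0, 0, 0],
  [0.01, -0.002, 0.02, 0, 0, 0],
  [0.02, -0.003, 0.01, 0, 0, 0],
  [0.027, -0.004, 0.003, 0, 0, 0],
  [0.027, -0.004, 0.003, 0, 0, 0],
  [0.027, -0.004, 0.003, 0, 0, 0],
  [0.027, -0.004, 0.003, 0, 0, 0],
  [0.027, -0.004, 0.003, 0, 0, 0],
  [0.027, -0.004, 0.003, 0, 0, 0],
])

```text
time_s: 30.95
tcp_pos: [0.6208, -0.0227, 0.1292]
eef_rot: [179.4, 0.2, -74.7]
contact_force: [0.6, 0.7, -2.9]
gripper_width: 0.0404
```

>>> carry_out([
  [0.02, -0.002, 0, 0, 0, 0],
  [0.01, 0, 0, 0, 0, 0],
  [0, 0, 0, 0, 0, 0],
  [0, 0, 0, 0, 0, 0],
])

```text
time_s: 31.28
tcp_pos: [0.6549, -0.0264, 0.1243]
eef_rot: [179.1, 0.2, -74.9]
contact_force: [-0.6, -0.8, -3.4]
gripper_width: 0.0402
```

```bash
python3 d.py .673 -.0235 .04 15.3
```

```text
tcp [ 0.6549 -0.0264  0.1243] dp [ 0.0181  0.0029 -0.0843] rv [ 0.0001 -0.016   0.0026] j [ 15.  22.  -7.  -0. -62.   1.] w 0.0402 F [-0.6 -0.8 -3.4]
```

>>> carry_out([
  [0.0185, 0.003, -0.01, 0, -0.016, 0.0026],
  [0.002, 0, -0.02, 0, 0, 0],
  [0.002, 0, -0.02, 0, 0, 0],
  [0.002, 0, -0.02, 0, 0, 0],
  [0, 0, -0.008, 0, 0, 0],
  [0, 0, 0, 0, 0, 0],
  [0, 0, 0, 0, 0, 0],
])

```text
time_s: 31.87
tcp_pos: [0.6731, -0.0227, 0.0427]
eef_rot: [179.8, 0.1, -74.7]
contact_force: [0.1, -0.4, -2.0]
gripper_width: 0.0404
```

```bash
python3 d.py .673 -.0235 .003 15.3;  python3 snap.py side q7 130 110 270 250
```

```text
tcp [ 0.6731 -0.0227  0.0427] dp [-0.0001 -0.0008 -0.0397] rv [-0.0004 -0.0046 -0.    ] j [ 15.  28. -10.  -0. -52.   1.] w 0.0404 F [ 0.1 -0.4 -2. ]
31.9167 [ 0.6733 -0.0226  0.043 ] [ 1.798e+02  1.000e-01 -7.470e+01] 0.04013552559360155 [-0.5 -0.2 -3.1] scale 4.142857142857143
```

View pics/q7.png

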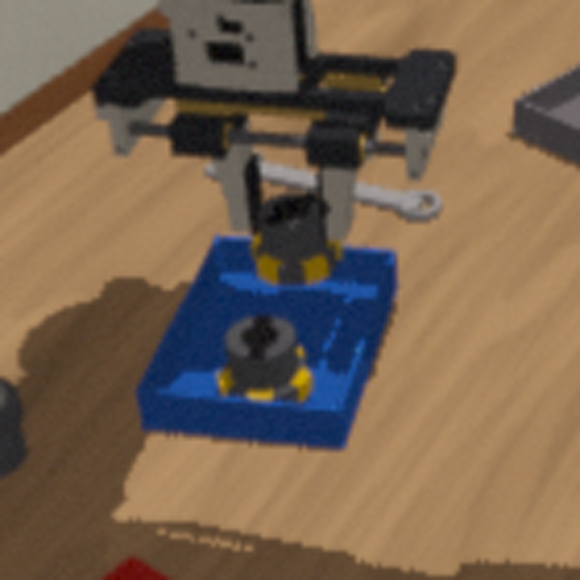

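>>> carry_out([
  [0, -0.0005, -0.01, 0, -0.004, 0],
  [0, 0, -0.013, 0, 0, 0],
  [0, 0, -0.006, 0, 0, 0],
  [0, 0, 0, 0, 0, 0],
  [0, 0, 0, 0, 0, 0],
])

```text
time_s: 32.33
tcp_pos: [0.6749, -0.0227, 0.0153]
eef_rot: [-179.6, -0.0, -74.7]
contact_force: [0.2, -0.7, -2.6]
gripper_width: 0.0401
```

>>> carry_out([
  [0, 0, -0.002, 0, 0, 0],
  [0, 0, -0.002, 0, 0, 0],
  [0, 0, 0, 0, 0, 0],
])

```text
time_s: 32.58
tcp_pos: [0.6752, -0.0227, 0.0113]
eef_rot: [-179.6, -0.0, -74.7]
contact_force: [0.1, -0.0, -3.0]
gripper_width: 0.0402
```

>>> carry_out([
  [-0.001, 0, -0.002, 0, 0.005, 0],
  [0, 0, -0.002, 0, 0, 0],
  [0, 0, -0.002, 0, 0, 0],
  [0, 0, 0, 0, 0, 0],
])

```text
time_s: 32.92
tcp_pos: [0.6748, -0.0226, 0.0054]
eef_rot: [-179.8, 0.1, -74.7]
contact_force: [-0.3, 0.3, -3.5]
gripper_width: 0.04
```

>>> carry_out([
  [0, 0, -0.0015, 0, 0, 0],
  [0, 0, 0, 0, 0, 0],
])

```text
time_s: 33.08
tcp_pos: [0.6748, -0.0227, 0.0037]
eef_rot: [-179.8, 0.1, -74.7]
contact_force: [0.3, -0.1, -2.3]
gripper_width: 0.0402
```

>>> carry_out([
  [0, 0, -0.0015, 0, 0, 0],
  [0, 0, 0, 0, 0, 0],
])

```text
time_s: 33.25
tcp_pos: [0.6752, -0.0227, 0.004]
eef_rot: [-179.8, 0.0, -74.6]
contact_force: [-0.3, 0.6, -3.2]
gripper_width: 0.0405
```

Stopped at 0.004, on the floor. Releasing and backing off toward the case.

>>> carry_out([
  [0, 0, 0, 0, 0, 0],
  [0, 0, 0, 0, 0, 0],
  [0, 0, 0, 0, 0, 0],
  [0, 0, 0, 0, 0, 0],
  [0, 0, 0, 0, 0, 0],
  [0, 0, 0, 0, 0, 0],
], fingers=-0.25)

```text
time_s: 33.75
tcp_pos: [0.6774, -0.0225, 0.0059]
eef_rot: [-179.5, -0.0, -74.6]
contact_force: [0.9, 0.1, 0.3]
gripper_width: 0.0547
```

>>> carry_out([
  [0, 0, 0.01, 0, 0, 0],
  [0, 0, 0.02, 0, 0, 0],
  [0, 0, 0.03, 0, 0, 0],
  [0, 0, 0.03, 0, 0, 0],
  [-0.02, -0.01, 0.02, 0, 0, -0.1],
  [-0.03, -0.015, 0, 0, 0, -0.11],
  [-0.03, -0.015, 0, 0, 0, -0.11],
  [-0.03, -0.015, 0, 0, 0, -0.11],
  [-0.03, -0.015, 0, 0, 0, -0.11],
  [-0.03, -0.015, 0, 0, 0, -0.11],
  [-0.03, -0.015, 0, 0, 0, -0.11],
  [-0.03, -0.01, 0, 0, 0, -0.11],
])

```text
time_s: 34.75
tcp_pos: [0.4436, -0.135, 0.1272]
eef_rot: [-179.2, 0.2, -126.2]
contact_force: [0.2, -0.2, 0.8]
gripper_width: 0.0547
```

```bash
python3 d.py .4174 -.1387 .08 -93.5;python3 snap.py side q8 90 110 360 300
```

```text
tcp [ 0.4436 -0.135   0.1272] dp [-0.0262 -0.0037 -0.0472] rv [ 0.0124  0.0092 -0.9997] j [  8.   4. -32.   1. -54. -45.] w 0.0547 F [ 0.2 -0.2  0.8]
34.8 [ 0.4375 -0.1359  0.1268] [-1.793e+02  1.000e-01 -1.268e+02] 0.054797001225228056 [-8.7 -0.7 -3.7] scale 2.888888888888889
```

View pics/q8.png

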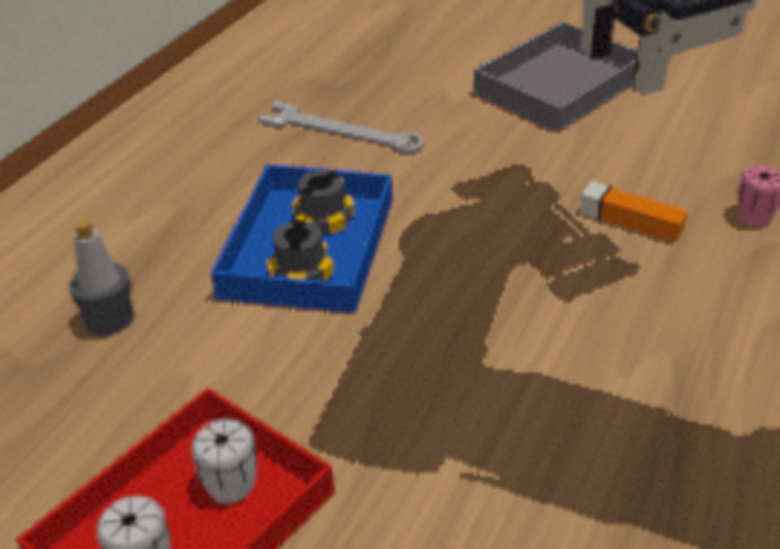

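Both mills stand in the blue tray, and the holder and spanner look untouched. Turning for the case.

>>> carry_out([
  [-0.003, 0, 0, 0.001, 0.001, -0.11],
  [-0.003, 0, 0, 0.001, 0.001, -0.11],
  [-0.003, 0, 0, 0.001, 0.001, -0.11],
  [-0.003, 0, -0.005, 0.001, 0.001, -0.11],
  [-0.003, 0, -0.005, 0.001, 0.001, -0.11],
  [-0.003, 0, -0.005, 0.001, 0.001, -0.11],
  [0, 0, -0.005, 0.001, 0.001, -0.11],
  [0, 0, -0.005, 0.001, 0.001, -0.11],
  [0, 0, -0.005, 0, 0, -0.09],
  [0, 0, 0, 0, 0, 0],
  [0, 0, 0, 0, 0, 0],
  [0, 0, 0, 0, 0, 0],
], fingers=-1)

```text
time_s: 35.8
tcp_pos: [0.4176, -0.1376, 0.1071]
eef_rot: [-179.7, 0.8, 175.1]
contact_force: [0.5, -0.7, -0.7]
gripper_width: 0.0878
```

```bash
python3 d.py .4174 -.1387 .03 -93.5;python3 snap.py side c1 260 100 400 230; python3 snap.py top c1t 250 150 400 260
```

```text
tcp [ 0.4176 -0.1376  0.1071] dp [-0.0002 -0.0011 -0.0771] rv [0.0063 0.0134 0.0239] j [   8.    3.  -36.    1.  -50. -103.] w 0.0878 F [ 0.5 -0.7 -0.7]
35.85 [ 0.4178 -0.1376  0.1072] [-179.7    0.8  175.1] 0.08760877475325922 [-0.1  0.1  0.5] scale 4.461538461538462
35.9 [ 0.4178 -0.1376  0.1071] [-179.7    0.8  175.1] 0.08747702569305978 [-0.1 -0.1  0.1] scale 5.2
```

View pics/c1.png

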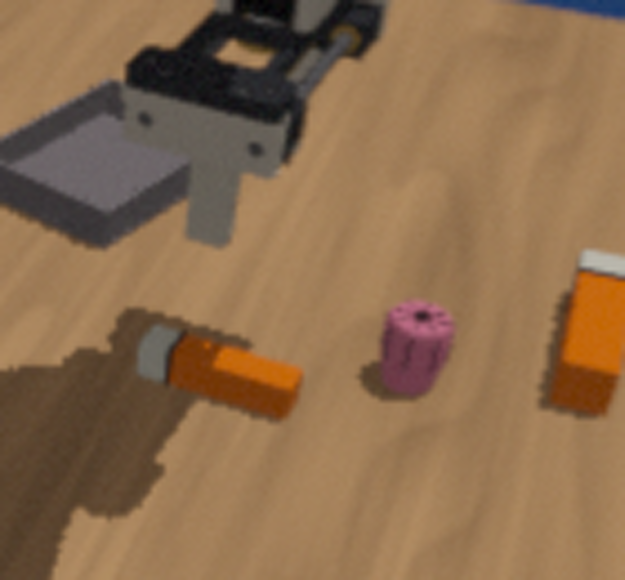

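>>> carry_out([
  [-0.001, -0.001, -0.02, 0.006, 0.0134, 0.024],
  [-0.001, 0, -0.025, 0, 0, 0],
  [-0.001, 0, -0.02, 0, 0, 0],
  [0, 0, -0.008, 0, 0, 0],
  [0, 0, 0, 0, 0, 0],
  [0, 0, 0, 0, 0, 0],
])

```text
time_s: 36.4
tcp_pos: [0.4176, -0.1386, 0.0347]
eef_rot: [180.0, 0.4, 177.1]
contact_force: [0.5, -0.0, 0.6]
gripper_width: 0.088
```

```bash
python3 d.py .4174 -.1387 -.018 -93.5;python3 snap.py side c2 260 110 380 220
```

```text
tcp [ 0.4176 -0.1386  0.0347] dp [-0.0002 -0.0001 -0.0527] rv [-0.      0.007  -0.0111] j [   8.    9.  -41.    0.  -40. -100.] w 0.088 F [ 0.5 -0.   0.6]
36.45 [ 0.4178 -0.1386  0.0349] [180.    0.4 177.1] 0.08778130059551965 [-0.2  0.2  0.1] scale 5.2727272727272725
```

View pics/c2.png

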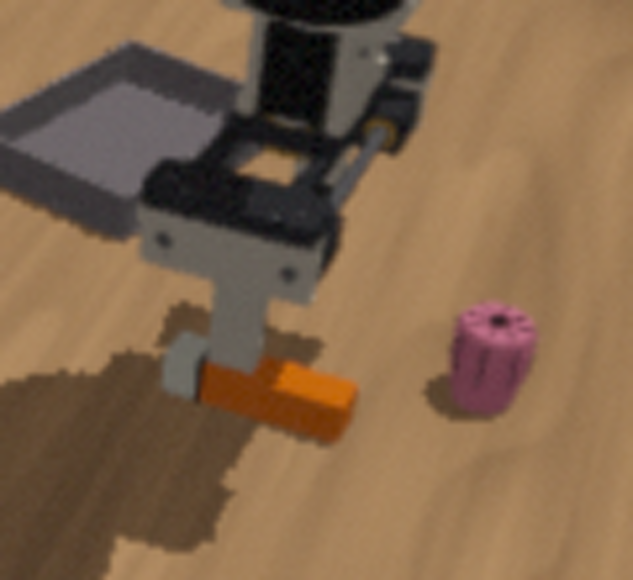

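>>> carry_out([
  [-0.001, 0, -0.015, 0, 0.007, -0.011],
  [-0.001, 0, -0.015, 0, 0, 0],
  [0, 0, -0.01, 0, 0, 0],
  [0, 0, 0, 0, 0, 0],
  [0, 0, 0, 0, 0, 0],
])

```text
time_s: 36.87
tcp_pos: [0.4208, -0.1383, -0.0012]
eef_rot: [179.9, 0.6, 176.7]
contact_force: [0.3, 0.1, 0.9]
gripper_width: 0.0878
```

>>> carry_out([
  [0, 0, -0.004, 0, 0, 0],
  [0, 0, -0.002, 0, 0, 0],
  [0, 0, 0, 0, 0, 0],
])

```text
time_s: 37.12
tcp_pos: [0.4229, -0.1381, -0.0051]
eef_rot: [179.9, 0.8, 176.7]
contact_force: [0.3, 0.0, 0.7]
gripper_width: 0.0876
```

```bash
python3 d.py .4174 -.1387 -.018 -93.5;python3 snap.py side c3 260 110 380 220
```

```text
tcp [ 0.4229 -0.1381 -0.0051] dp [-0.0055 -0.0006 -0.0129] rv [-0.0007  0.0146 -0.0043] j [   8.   13.  -43.    0.  -33. -101.] w 0.0876 F [0.3 0.  0.7]
37.1667 [ 0.423  -0.1381 -0.005 ] [179.9   0.8 176.7] 0.08744899971380843 [ 0.5  0.4 -0.6] scale 5.2727272727272725
```

View pics/c3.png

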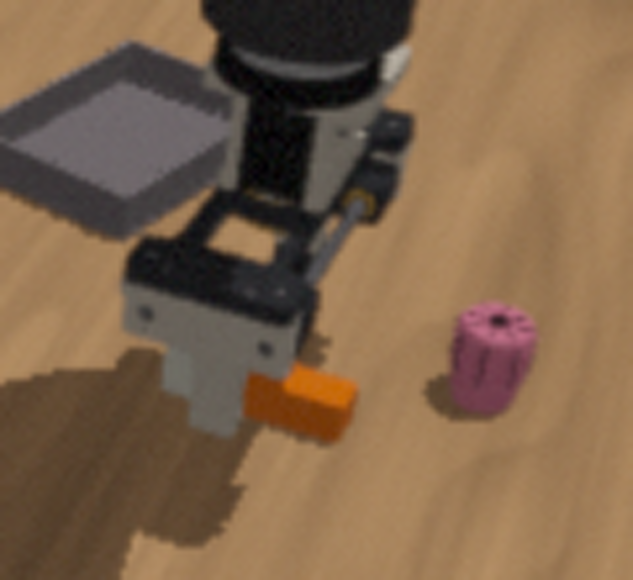

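>>> carry_out([
  [-0.006, -0.0005, -0.004, 0, 0.0146, -0.004],
  [0, 0, 0, 0, 0, 0],
  [0, 0, 0, 0, 0, 0],
])

```text
time_s: 37.42
tcp_pos: [0.417, -0.1386, -0.0085]
eef_rot: [179.9, 0.0, 176.5]
contact_force: [-0.2, 0.2, 0.3]
gripper_width: 0.0876
```

>>> carry_out([
  [0, 0, -0.003, 0, 0, 0],
  [0, 0, -0.002, 0, 0, 0],
  [0, 0, 0, 0, 0, 0],
])

```text
time_s: 37.67
tcp_pos: [0.4169, -0.1386, -0.0139]
eef_rot: [179.9, 0.0, 176.5]
contact_force: [0.3, -0.5, -0.3]
gripper_width: 0.0874
```

```bash
python3 d.py .4174 -.1387 -.018 -93.5;python3 snap.py side c4 260 110 380 220
```

```text
tcp [ 0.4169 -0.1386 -0.0139] dp [ 0.0005 -0.0001 -0.0041] rv [-0.0009  0.0004  0.    ] j [   7.   14.  -43.   -0.  -32. -101.] w 0.0874 F [ 0.3 -0.5 -0.3]
37.7167 [ 0.417  -0.1386 -0.0138] [179.9   0.  176.5] 0.08734047639236832 [-0.1  0.2  0.5] scale 5.2727272727272725
```

View pics/c4.png

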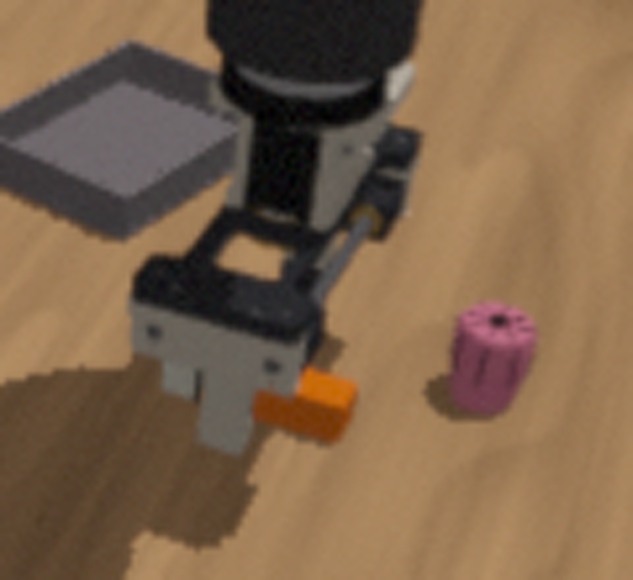

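>>> carry_out([
  [0, 0, -0.003, 0, 0, 0],
  [0, 0, 0, 0, 0, 0],
])

```text
time_s: 37.88
tcp_pos: [0.417, -0.1386, -0.0171]
eef_rot: [179.9, 0.0, 176.5]
contact_force: [-0.5, 0.8, -0.5]
gripper_width: 0.0873
```

>>> carry_out([
  [0, 0, 0, 0, 0, 0],
  [0, 0, 0, 0, 0, 0],
  [0, 0, 0, 0, 0, 0],
  [0, 0, 0, 0, 0, 0],
  [0, 0, 0, 0, 0, 0],
  [0, 0, 0, 0, 0, 0],
  [0, 0, 0, 0, 0, 0],
  [0, 0, 0, 0, 0, 0],
  [0, 0, 0, 0, 0, 0],
  [0, 0, 0, 0, 0, 0],
  [0, 0, 0, 0, 0, 0],
  [0, 0, 0, 0, 0, 0],
], fingers=1, force=25)

```text
time_s: 38.88
tcp_pos: [0.4171, -0.1386, -0.017]
eef_rot: [180.0, 0.0, 176.5]
contact_force: [-0.1, 0.3, 0.0]
gripper_width: 0.0239
```

>>> carry_out([
  [0, 0, 0, 0, 0, 0],
  [0, 0, 0, 0, 0, 0],
  [0, 0, 0, 0, 0, 0],
  [0, 0, 0, 0, 0, 0],
])

```text
time_s: 39.22
tcp_pos: [0.4172, -0.1386, -0.017]
eef_rot: [179.9, 0.0, 176.5]
contact_force: [-0.4, 0.0, -0.1]
gripper_width: 0.024
```

>>> carry_out([
  [0, 0, 0.01, 0, 0, 0],
  [0, 0, 0.02, 0, 0, 0],
  [0, 0, 0.025, 0, 0, 0],
  [0, 0, 0.025, 0, 0, 0],
  [0.005, -0.008, 0.02, 0, 0, 0.08],
  [0.01, -0.015, 0.01, 0, 0, 0.11],
  [0.012, -0.018, 0.003, 0, 0, 0.115],
  [0.012, -0.018, 0.003, 0, 0, 0.115],
  [0.012, -0.018, 0.003, 0, 0, 0.115],
  [0.012, -0.018, 0.003, 0, 0, 0.115],
  [0.012, -0.018, 0.003, 0, 0, 0.115],
  [0.012, -0.018, 0.003, 0, 0, 0.115],
])

```text
time_s: 40.22
tcp_pos: [0.5007, -0.2729, 0.1165]
eef_rot: [-179.9, -0.2, -130.8]
contact_force: [-0.3, 1.2, -0.7]
gripper_width: 0.0238
```

```bash
python3 d.py .557 -.3442 .09 -18
```

```text
tcp [ 0.5007 -0.2729  0.1165] dp [ 0.0563 -0.0713 -0.0265] rv [ 0.0044 -0.0008  0.3979] j [ -9.  15. -20.   0. -56. -32.] w 0.0238 F [-0.3  1.2 -0.7]
```

>>> carry_out([
  [0.013, -0.017, 0, 0.001, 0, 0.1],
  [0.013, -0.017, 0, 0.001, 0, 0.1],
  [0.013, -0.016, 0, 0.001, 0, 0.09],
  [0.01, -0.012, 0, 0, 0, 0.06],
  [0.004, -0.004, 0, 0, 0, 0.02],
  [0, 0, 0, 0, 0, 0],
  [0, 0, 0, 0, 0, 0],
  [0, 0, 0, 0, 0, 0],
])

```text
time_s: 40.88
tcp_pos: [0.5551, -0.3454, 0.1121]
eef_rot: [179.6, -0.1, -108.4]
contact_force: [0.3, -0.2, -0.7]
gripper_width: 0.0239
```

```bash
python3 d.py .557 -.3442 .04 -18
```

```text
tcp [ 0.5551 -0.3454  0.1121] dp [ 0.0019  0.0012 -0.0721] rv [-0.0009 -0.0063  0.0066] j [-15.  22.  -9.   0. -59.  -4.] w 0.0239 F [ 0.3 -0.2 -0.7]
```

>>> carry_out([
  [0.003, 0.001, -0.02, -0.001, -0.006, 0.0066],
  [0.001, 0, -0.025, 0, 0, 0],
  [0.001, 0, -0.02, 0, 0, 0],
  [0, 0, -0.008, 0, 0, 0],
  [0, 0, 0, 0, 0, 0],
  [0, 0, 0, 0, 0, 0],
])

```text
time_s: 41.38
tcp_pos: [0.559, -0.3414, 0.0398]
eef_rot: [-179.8, -0.0, -108.1]
contact_force: [0.4, 0.4, -1.1]
gripper_width: 0.0235
```

```bash
python3 d.py .557 -.3442 -.013 -18; python3 snap.py side e1 220 60 360 190; python3 snap.py top e1t 320 110 450 220
```

```text
tcp [ 0.559  -0.3414  0.0398] dp [-0.002  -0.0028 -0.0528] rv [0.0009 0.0028 0.0018] j [-14.  26. -13.   0. -50.  -4.] w 0.0235 F [ 0.4  0.4 -1.1]
41.4333 [ 0.5592 -0.3415  0.04  ] [-179.8    0.  -108.1] 0.02395520856721951 [-0.3 -0.3 -1. ] scale 4.461538461538462
41.4833 [ 0.5597 -0.3417  0.0405] [-179.7    0.  -108.1] 0.023953664575390828 [ 0.4  0.8 -1.1] scale 5.2727272727272725
```

View pics/e1.png

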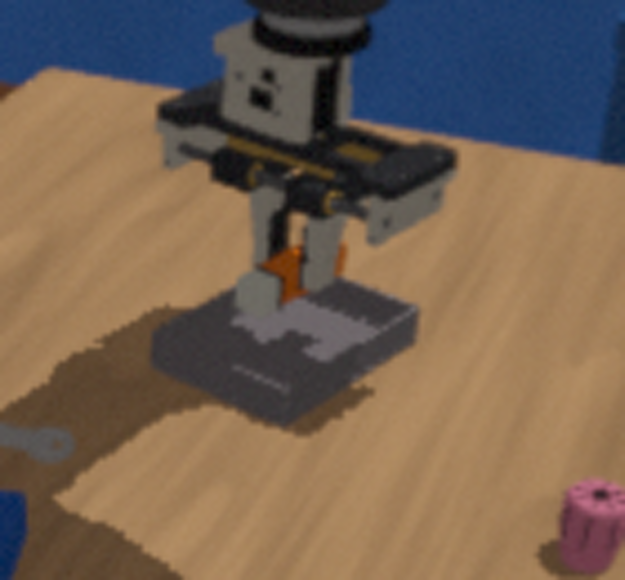

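View pics/e1t.png

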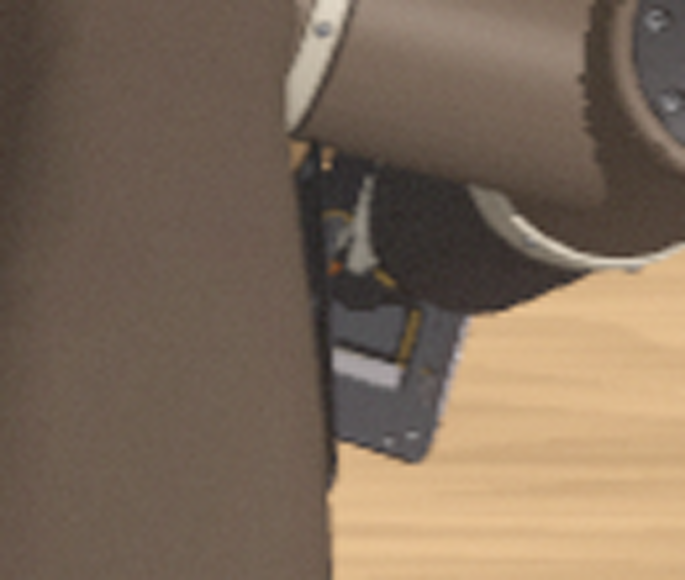

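The side view shows the case level above the grey tray with its cap end nearest the camera. Lowering.

>>> carry_out([
  [-0.002, -0.002, -0.015, 0.001, 0.003, 0],
  [-0.001, -0.001, -0.015, 0, 0, 0],
  [0, 0, -0.006, 0, 0, 0],
  [0, 0, 0, 0, 0, 0],
  [0, 0, 0, 0, 0, 0],
])

```text
time_s: 41.9
tcp_pos: [0.5594, -0.3461, 0.0073]
eef_rot: [-179.5, -0.0, -108.1]
contact_force: [-0.6, -0.1, 0.2]
gripper_width: 0.0239
```

>>> carry_out([
  [-0.002, -0.002, -0.004, 0, 0, 0],
  [0, 0, -0.003, 0, 0, 0],
  [0, 0, 0, 0, 0, 0],
])

```text
time_s: 42.15
tcp_pos: [0.5582, -0.3487, 0.0012]
eef_rot: [-179.3, -0.0, -108.1]
contact_force: [0.3, -0.1, -1.3]
gripper_width: 0.024
```

```bash
python3 d.py .557 -.3442 -.013 -18
```

```text
tcp [ 0.5582 -0.3487  0.0012] dp [-0.0012  0.0045 -0.0142] rv [0.0039 0.0109 0.0012] j [-15.  29. -15.   0. -46.  -3.] w 0.024 F [ 0.3 -0.1 -1.3]
```

>>> carry_out([
  [-0.001, 0.0045, -0.003, 0.004, 0.011, 0.001],
  [0, 0, -0.003, 0, 0, 0],
  [0, 0, 0, 0, 0, 0],
])

```text
time_s: 42.4
tcp_pos: [0.5575, -0.3441, -0.0046]
eef_rot: [180.0, 0.0, -108.0]
contact_force: [-0.1, -0.0, -1.0]
gripper_width: 0.0241
```

>>> carry_out([
  [0, 0, -0.002, 0, 0, 0],
  [0, 0, -0.002, 0, 0, 0],
  [0, 0, 0, 0, 0, 0],
])

```text
time_s: 42.65
tcp_pos: [0.5578, -0.3438, -0.0089]
eef_rot: [180.0, 0.0, -108.0]
contact_force: [-0.9, -0.2, -1.2]
gripper_width: 0.024
```

>>> carry_out([
  [0, 0, -0.0015, 0, 0, 0],
  [0, 0, 0, 0, 0, 0],
])

```text
time_s: 42.82
tcp_pos: [0.5578, -0.3437, -0.0107]
eef_rot: [180.0, 0.0, -108.0]
contact_force: [0.3, 0.6, -1.1]
gripper_width: 0.0237
```

>>> carry_out([
  [0, 0, -0.0015, 0, 0, 0],
  [0, 0, 0, 0, 0, 0],
])

```text
time_s: 42.98
tcp_pos: [0.5578, -0.3438, -0.0123]
eef_rot: [180.0, 0.0, -108.0]
contact_force: [0.7, -0.6, -1.2]
gripper_width: 0.0236
```

>>> carry_out([
  [0, 0, -0.0015, 0, 0, 0],
  [0, 0, 0, 0, 0, 0],
])

```text
time_s: 43.15
tcp_pos: [0.5583, -0.3441, -0.0126]
eef_rot: [-179.9, -0.0, -108.0]
contact_force: [0.3, 0.2, -1.2]
gripper_width: 0.0236
```

>>> carry_out([
  [0, 0, -0.001, 0, 0, 0],
  [0, 0, 0, 0, 0, 0],
])

```text
time_s: 43.32
tcp_pos: [0.5587, -0.3442, -0.0128]
eef_rot: [-179.9, -0.0, -107.9]
contact_force: [0.1, -0.0, -1.5]
gripper_width: 0.0239
```

On the floor. Releasing and rising.

>>> carry_out([
  [0, 0, 0, 0, 0, 0],
  [0, 0, 0, 0, 0, 0],
  [0, 0, 0, 0, 0, 0],
  [0, 0, 0, 0, 0, 0],
  [0, 0, 0, 0, 0, 0],
  [0, 0, 0, 0, 0, 0],
], fingers=-0.05)

```text
time_s: 43.82
tcp_pos: [0.5589, -0.3444, -0.0131]
eef_rot: [-179.9, -0.0, -107.9]
contact_force: [-0.5, 1.1, -0.2]
gripper_width: 0.0457
```

>>> carry_out([
  [0, 0, 0.01, 0, 0, 0],
  [0, 0, 0.02, 0, 0, 0],
  [0, 0, 0.03, 0, 0, 0],
  [0, 0, 0.03, 0, 0, 0],
  [0, -0.02, 0.03, 0, 0, 0],
  [-0.03, -0.03, 0.03, 0, 0, 0],
  [-0.03, -0.03, 0.02, 0, 0, 0],
  [-0.03, -0.03, 0.02, 0, 0, 0],
  [-0.03, -0.03, 0, 0, 0, 0],
  [-0.03, -0.03, 0, 0, 0, 0],
  [-0.03, -0.03, 0, 0, 0, 0],
  [0, 0, 0, 0, 0, 0],
])

```text
time_s: 44.82
tcp_pos: [0.3877, -0.533, 0.1837]
eef_rot: [-179.6, -0.5, -107.5]
contact_force: [0.4, 0.8, -0.3]
gripper_width: 0.0459
```

>>> carry_out([
  [-0.03, -0.03, 0, 0, 0, 0],
  [-0.03, -0.03, 0, 0, 0, 0],
  [-0.02, -0.02, 0, 0, 0, 0],
  [0, 0, 0, 0, 0, 0],
  [0, 0, 0, 0, 0, 0],
  [0, 0, 0, 0, 0, 0],
])

```text
time_s: 45.32
tcp_pos: [0.3056, -0.6132, 0.1892]
eef_rot: [-179.4, -0.6, -107.7]
contact_force: [0.7, -0.1, -0.4]
gripper_width: 0.0461
```

```bash
python3 snap.py side f1 0 0 512 384; python3 snap.py top f1t 100 60 440 310
```

```text
45.3667 [ 0.306  -0.6129  0.1893] [-179.3   -0.6 -107.7] 0.04596842632071667 [-0.3  0.4 -0.5] scale 1.5104166666666667
45.4167 [ 0.3065 -0.6126  0.1892] [-179.3   -0.6 -107.6] 0.04566167791843615 [-0.1  0.4 -0. ] scale 2.2941176470588234
```

View pics/f1.png

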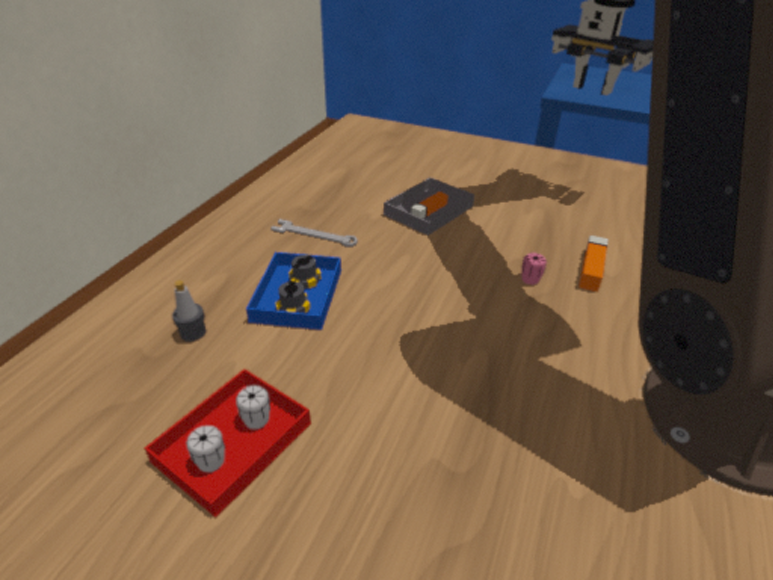

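View pics/f1t.png

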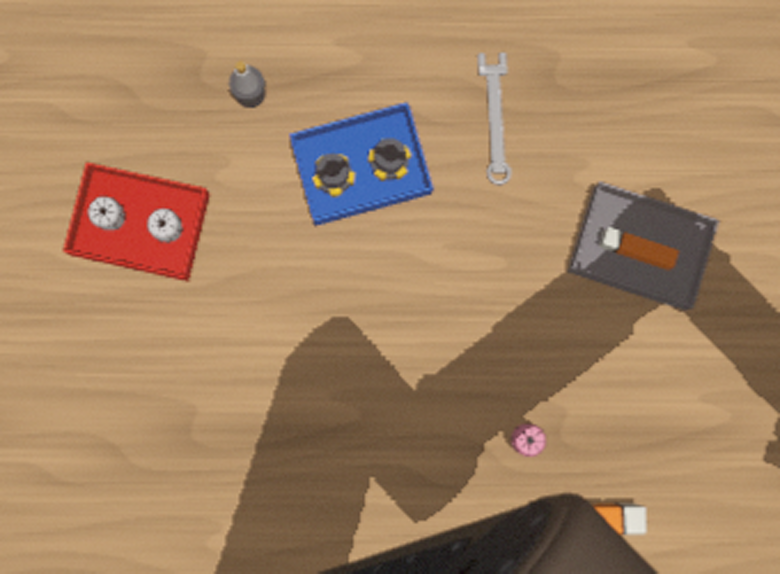

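Both views show every item standing or lying properly inside its tray. The holder, spanner and look-alikes haven't moved. Handing in.

```bash
python3 -c "
from plant import r
print(r.close_job())"
```

```text
the job is handed in; nothing more can be done
None
```

I sorted all five parts and handed the job in at about 45 s, well under the 128 s limit. Both collets went in the red tray, both shell mills in the blue, and the smaller orange case in the grey.

**Last checks:** The final top and side pictures show the collets and mills upright and well inside their trays. The case is flat near the middle of the grey tray. The gripper was open and clear of everything. By eye, the holder, the spanner, the pink collet and the larger case are where they were at the start. The hand-in gives no verdict, so these pictures are the only confirmation.

**What disagreed:**
- **Reported height:** The reported fingertip height was about 23 mm lower than the real one. My first close on a collet therefore only pinched its top edge (35 mm instead of 40 mm). I opened without lifting, worked out the offset from both views and regripped, and used that offset for every later grasp.
- **Floor contact:** The force reading didn't clearly show when a part touched the tray floor. I judged it from the height no longer dropping, which happened within about 1 mm of where I expected each time.

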